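# Eject two wafer-chip carriers and stack them on the inclined shelf

### The job

The two aluminium chip carriers sit sunk in their nests: press each nest's ejector pedal right down so that the carrier is pushed up out of its pocket, and grip the raised carrier. Lay the long carrier flat on the inclined grey shelf, lengthwise down the slope and centred, with its end against the backstop, then lay the short one the same way flat on top of it, its end against the backstop too. Do not let a carrier fall, and leave the bottle, the jar and the screwdriver where they are.

Things in the scene. Friction and masses are not known exactly. Their poses are not given: they have to be found in the camera images.
- long_center (a point): long carrier: loose flat aluminium substrate carrier, 125 x 46 x 14 mm, about 150 to 290 g, carrying thin dark green chips on top; told by its length. Point: its centre, half-way up; x along its length, y across, z up from the top face. Starts sunk in its nest, lengthwise along the nest's x
- short_center (a point): short carrier: loose flat aluminium substrate carrier, 85 x 56 x 14 mm, about 130 to 250 g, carrying thin dark green chips on top; told by its length. Point: its centre, half-way up; x along its length, y across, z up from the top face. Starts sunk in its nest, lengthwise along the nest's x
- long_nest: black fixed nest block, 160 x 100 mm, top 61 mm above the table; pocket 129 x 50 mm, 16 mm deep, holds the long carrier 2 mm clear all round, its top 2 mm below the block's. A 54 x 34 mm ejector hole in the pocket floor has a white 50 x 30 mm pad in it. Origin on the table under the block's centre; x along the pocket, z up; the lever sticks out at the -x end
- short_nest: black fixed nest block, 160 x 100 mm, top 61 mm above the table; pocket 89 x 60 mm, 16 mm deep, holds the short carrier 2 mm clear all round, its top 2 mm below the block's. A 54 x 34 mm ejector hole in the pocket floor has a white 50 x 30 mm pad in it. Origin on the table under the block's centre; x along the pocket, z up; the lever sticks out at the -x end
- long_lever (a joint): ejector lever of the long carrier's nest: 0 = pedal up, pad down (start); 0.42 rad = pedal fully down, pad up 30 mm (71.4 mm per rad), the carrier then lying level on the pad, its underside 14 mm above the block's top. Stiff (about 5 to 7 N on the pedal), no spring: it stays where it is left
- short_lever (a joint): ejector lever of the short carrier's nest: 0 = pedal up, pad down (start); 0.42 rad = pedal fully down, pad up 30 mm (71.4 mm per rad), the carrier then lying level on the pad, its underside 14 mm above the block's top. Stiff (about 5 to 7 N on the pedal), no spring: it stays where it is left
- long_pedal (a point): centre of the top face of the long nest's pedal, an aluminium plate 44 x 40 x 8 mm; moves with the lever. Pedal up: nest x = -160 mm, y = 0, 58 mm above the table, sloping 0.2 rad down towards the block. Fully down: nest x = -167 mm, 22 mm above the table, sloping 0.2 rad down away from the block. Push it from above
- short_pedal (a point): centre of the top face of the short nest's pedal, an aluminium plate 44 x 40 x 8 mm; moves with the lever. Pedal up: nest x = -160 mm, y = 0, 58 mm above the table, sloping 0.2 rad down towards the block. Fully down: nest x = -167 mm, 22 mm above the table, sloping 0.2 rad down away from the block. Push it from above
- shelf: inclined grey shelf on a fixed stand (foot 170 x 100 x 12 mm): deck 150 mm long, 36 mm wide (narrower than the carriers), 8 mm thick, sloping 0.26 rad. Origin at the low end on the deck's face at the foot of the backstop, mid-width, 55 mm above the table; x up the slope, y across, z square to it. Backstop: face at x = 0, 70 mm wide, 36 mm high. Carriers do not slide down of themselves
- bottle: bystander: closed white bottle with black cap, 64 mm across, 160 mm high, loose; origin centre of its base
- jar: bystander: amber jar with white lid, 68 mm across, 70 mm high, loose; origin centre of its base
- driver: bystander: screwdriver, 160 mm long, lying on the table, loose, beyond the middle fixture; origin about under its middle, x along it from handle to tip. (A fixed stereo microscope, 320 mm high, also stands at the right-hand edge of the table, clear of the work)
There are look-alikes about, which are no part of the job. Of the things that look like the part that bears shelf, the middle-sized one is meant.

How it is judged:
On the way, in this order (a step that is already met when the one before it is completed fails the run):
1. the long carrier has been pushed up out of its pocket by its ejector (value of joint long_lever above 0.33 rad and z of long_center in the frame of long_nest above 0.072 m and horizontal distance between long_center and long_nest below 0.02 m), for 0.1 s.
2. the long carrier lies on the shelf against the backstop, let go (x of long_center in the frame of shelf between 0.0585 and 0.0675 m and y of long_center in the frame of shelf between -0.011 and 0.011 m and z of long_center in the frame of shelf between 0.0035 and 0.0105 m and angle between the z axis of long_center and the z axis of shelf, either way round below 0.09 rad and angle between the x axis of long_center and the x axis of shelf, either way round below 0.12 rad and linear speed of long_plate below 0.02 m/s and contact force between the fingers and long_plate below 0.2 N), for 0.1 s.
3. the short carrier's pedal is down and the carrier is out of its pocket (value of joint short_lever above 0.33 rad and horizontal distance between short_center and short_nest above 0.06 m), for 0.1 s.
At the end, for the whole second after the job is handed in: The long carrier lies flat on the shelf deck and the short one flat on top of it (within 3.5 mm in height and 0.09 rad of the deck), both lengthwise along the slope (within 0.12 rad), within 11 mm of the middle, their low ends within 5 mm of the backstop, let go and at rest (all of step 2 and x of short_center in the frame of shelf between 0.0385 and 0.0475 m and y of short_center in the frame of shelf between -0.011 and 0.011 m and z of short_center in the frame of shelf between 0.0175 and 0.0245 m and angle between the z axis of short_center and the z axis of shelf, either way round below 0.09 rad and angle between the x axis of short_center and the x axis of shelf, either way round below 0.12 rad and linear speed of short_plate below 0.02 m/s and contact force between the fingers and short_plate below 0.2 N); the robot touches nothing.
It fails at once if a bystander is shifted by more than 20 mm (distance of any of bottle, jar, driver from where it was at the start of the episode above 0.02 m).
It fails at once if the bottle or jar is tipped (angle between any of bottle, jar's own z axis and vertical above 0.35 rad).
It fails at once if a carrier falls to the table (height (world z) of any of long_center, short_center below 0.035 m).
It also fails if it takes over 72 s, if anything falls off the work surface, if the arm or the gripper's body presses on something with over 40 N, if the wrist force passes 120 N, or if a joint passes its speed limit or range.

### The arm

A 7-joint arm with a two-finger parallel gripper is mounted at the origin on the work surface. World frame = base frame: x ahead of the robot, y to its left, z up, the work surface at z = 0. Lengths are in m, angles in rad, forces in N, time in s.
With the tool pointing down it reaches from about 0.4 to 0.875 m from the base axis. Payload 19.3 kg.
Tool frame: the origin (TCP) lies at the very end of the fingers, on their centre line; the grasp point (between the pads) lies 19 mm behind it; y points along the fingers, x is the direction in which the jaws open and shut, and the axes are right-handed (so a half turn about y gives the same grasp; the last joint's range is limited). The gripper opens to 85 mm and grips with 20 to 120 N. Pads are 22 mm wide; open, the fingers measure 114 mm over their backs; the gripper's body (76 mm by 85 mm) begins 54 mm behind the grasp point. The pads swing forward as they close: fully open they stand 13 mm farther back than shut.
Start: joints at [1.088, 0.521, -0.036, 1.599, 0.021, 1.021, -0.113], TCP at [0.251, -0.573, 0.231] pointing down, gripper open.
Joint ranges: [-2.91, 2.91], [-0.3, 2.13], [-1.5, 1.42], [0.17, 2.43], [-1.26, 4.41], [0.16, 1.93], [-2.52, 2.52]. Speed limits (rad/s): [1.89, 1.89, 2.39, 2.39, 3.01, 3.01, 3.01].

### API

Orientations are given as [roll, pitch, yaw] about the fixed x, y, z axes, in that order (R = Rz(yaw) Ry(pitch) Rx(roll)).
In Python, from workcell import bot gives the robot as it stands. The module is installed in compiled form; this text tells all that it offers.
- The arm moves only by the shell command python3 -m crank 'ROWS' [FORCE]. ROWS is JSON, a list of rows, each an object of numbers: "hand": the closure, from 0 (fully open) to 1 (shut); "dx", "dy", "dz": the shift along the tool's x, y, z in mm; "yaw": the turn about the tool's y in rad. In form: [{"hand": .., "dx": .., "dy": .., "dz": .., "yaw": ..}, ...]. A call has 1 to 12 rows; each row is the pose to reach, as a shift and turn from the pose commanded when the call began, along the tool's axes at that moment; what a row does not reach only later rows make up. A row lasts 1/12 s, in which the tool goes at most 41.7 mm and 7.16 degrees, less where a joint would pass 70% of its speed; a pose out of reach is approached as far as the arm can. A call with a gripper value outside its range is refused whole. The fingers move at their own pace and stop on an object; FORCE is the grip in N (left out, the last holds). Time passes only in rows, so rows that repeat a pose let the fingers close. It gives the time, the measured TCP pose, the force and the opening at its end, in the units of the state.
- bot.observe(): the state, without advancing time (a new reading comes with each control period).
- bot.grab_frame(name): name is "scene" or "top" or "wrist"; returns the picture (420x560x3 uint8, red, green, blue); there is no depth.
- bot.camera_info(name): a dict with "fx", "fy", "cx", "cy" (pixels), "rvec" (rotation vector, rad) and "tvec" (3), from world to camera coordinates, as OpenCV has them. Camera axes: x right, y down, z forward; pixel columns grow to the right and rows downward; lengths in m; the calibration is good to about 2 mm. A picture is of the moment at which its call begins: read the wrist's pose just before it. camera_info takes no time and is no camera call; for the wrist camera it gives the pose at the moment of the call.
- bot.job_done(): hands the job in, once; it reports no verdict.
The state is a dict: "clock": time; "qpos": joint angles; "qd": joint speeds; "joint_efforts": joint torques, N m; "position": TCP position; "tool_rot": TCP orientation; "force": force on the tool from outside, world axes, zero at the start; "moment": the same for the moment, N m; "grip_width": finger opening in m.
Only numpy, scipy, OpenCV 4.12 (cv2) and the standard library are available. Lean on these libraries where they do the work, as an engineer would, in place of code of your own. Each camera call takes 0.05 s, during which the arm holds its last target.

## Working session

There is one attempt and no reset: what is moved stays moved. The work goes in short steps, Python scripts to look and compute and a shell command to move; the robot and the scene stay as the last step left them, time stands still between calls to the robot, and variables do not carry over. Pictures are saved under pics/ and viewed, and the job is handed in when it is done.

```bash
mkdir -p pics; python3 - <<'E'
from workcell import bot
import cv2
print(bot.observe())
for n in ("scene","top","wrist"):
    print(n,bot.camera_info(n))
    cv2.imwrite(f"pics/{n}0.png",bot.grab_frame(n)[:,:,::-1])
E
```

```text
{'clock': 0.0, 'qpos': array([ 1.0877891 ,  0.52201355, -0.03631232,  1.59998693,  0.02118795,
        1.02114786, -0.11278908]), 'qd': array([-1.11582626e-03,  4.72598791e-04,  3.55847839e-04, -2.31347411e-03,
       -7.75573140e-05, -1.49699925e-03,  1.31337759e-04]), 'joint_efforts': array([-2.76066726e-05, -9.27105618e+01,  1.97877891e+00, -3.69929016e+01,
        1.76877104e-02,  8.04433163e-03, -9.26407938e-05]), 'position': array([ 0.25056068, -0.57220046,  0.23073375]), 'tool_rot': array([-1.57087884e+00,  1.16817548e-03, -1.15800796e+00]), 'force': array([-0.12622252, -0.036219  ,  1.17969836]), 'moment': array([-0.03413969,  0.02201481,  0.00673635]), 'grip_width': 0.0850490768382766}
scene {'fx': 513.3441508783575, 'fy': 513.3441508783575, 'cx': 281.65914519942334, 'cy': 213.37961171713022, 'rvec': array([ 2.18080266,  0.81385639, -0.37604347]), 'tvec': array([-0.37730118, -0.22628322,  1.52270539])}
top {'fx': 406.38302590634737, 'fy': 406.38302590634737, 'cx': 281.17079573795695, 'cy': 210.97620392327534, 'rvec': array([ 2.0940762 , -2.14239398,  0.21082148]), 'tvec': array([-0.05146542,  0.57844526,  0.91905391])}
wrist {'fx': 305.76061475163436, 'fy': 305.76061475163436, 'cx': 281.2409040090741, 'cy': 212.34768791827386, 'rvec': array([-2.40466471,  1.57194464,  0.24263885]), 'tvec': array([-0.62570634, -0.0389414 ,  0.37864619])}
```

View pics/scene0.png

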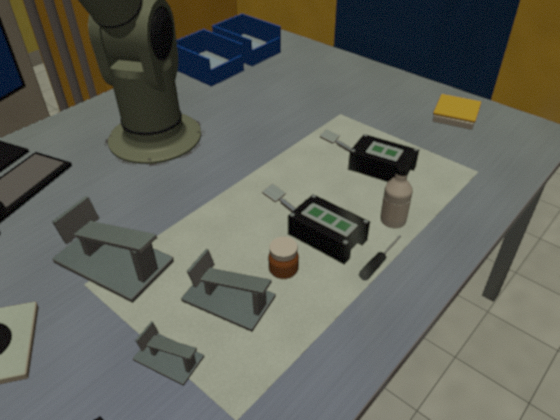

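View pics/top0.png

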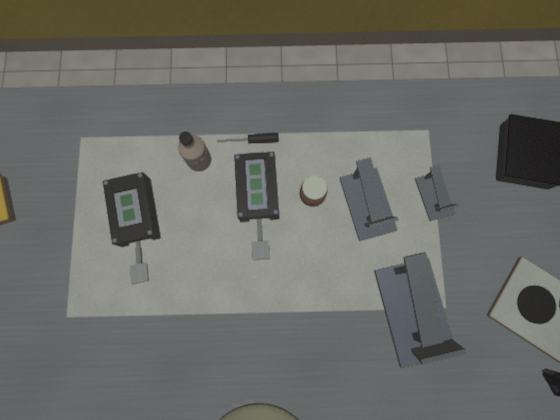

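View pics/wrist0.png

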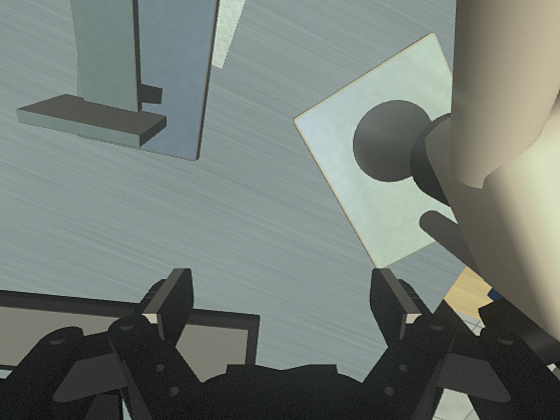

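Candidates for the shelf (top view): large one at (420,305), middle one at (370,198), small one at (437,192). I want the middle one. For the nests: the one at (256,185) has three chips, so it should be the long one; the one at (130,208) has two chips, so short. Next I'll check crops.

```bash
cat > h.py <<'E'
import numpy as np, cv2
from workcell import bot
def cam(n):
    c=bot.camera_info(n); K=np.array([[c['fx'],0,c['cx']],[0,c['fy'],c['cy']],[0,0,1]])
    return K,np.array(c['rvec']),np.array(c['tvec'])
def ray(c,uv,z):
    K,r,t=c; R=cv2.Rodrigues(r)[0]; o=-R.T@t
    d=(R.T@np.linalg.inv(K)@np.c_[np.atleast_2d(uv),np.ones(len(np.atleast_2d(uv)))].T).T
    return o+d*((z-o[2])/d[:,2])[:,None]
def proj(c,P):
    return cv2.projectPoints(np.atleast_2d(P).astype(float),c[1],c[2],c[0],None)[0].reshape(-1,2)
def tri(c1,u1,c2,u2):
    P=lambda c:c[0]@np.c_[cv2.Rodrigues(c[1])[0],c[2]]
    X=cv2.triangulatePoints(P(c1),P(c2),np.atleast_2d(u1).T.astype(float),np.atleast_2d(u2).T.astype(float))
    return (X[:3]/X[3]).T
E
python3 - <<'E'
import cv2
t=cv2.imread('pics/top0.png'); s=cv2.imread('pics/scene0.png')
cv2.imwrite('pics/c1.png',cv2.resize(t[120:300,90:300],None,fx=3.8,fy=3.3,interpolation=cv2.INTER_CUBIC)[:600,:800])
cv2.imwrite('pics/c2.png',cv2.resize(t[145:245,330:460],None,fx=6,fy=6,interpolation=cv2.INTER_CUBIC))
cv2.imwrite('pics/c3.png',cv2.resize(s[240:340,170:300],None,fx=6,fy=6,interpolation=cv2.INTER_CUBIC))
E
```

```text
(no output)
```

View pics/c1.png

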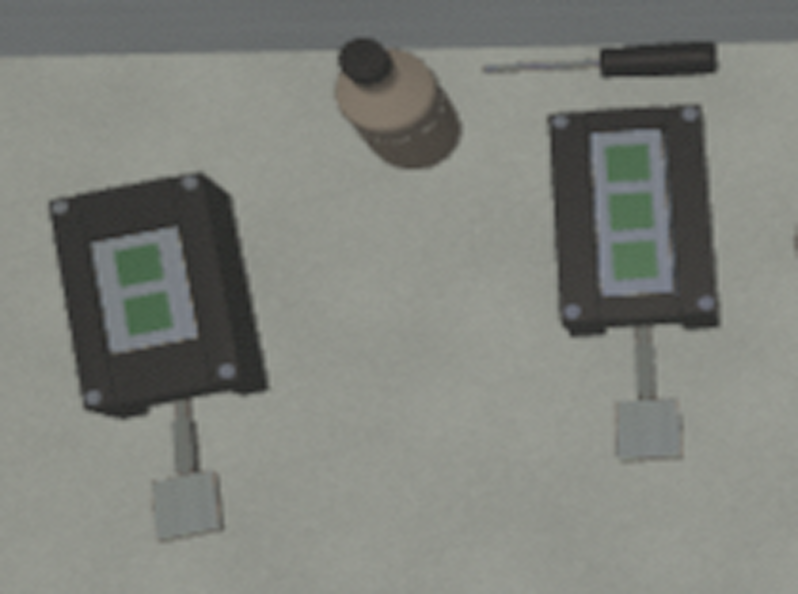

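View pics/c2.png

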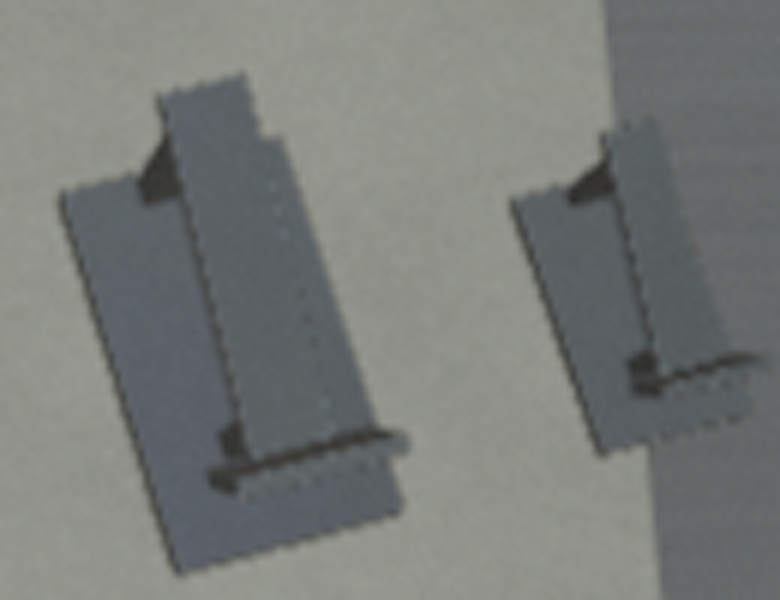

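View pics/c3.png

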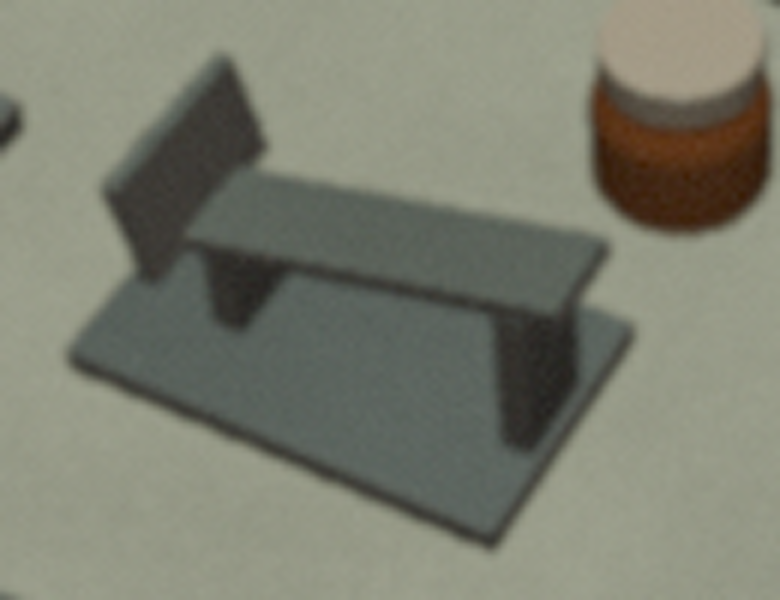

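```bash
python3 - <<'E'
from h import *
t=cv2.imread('pics/top0.png'); c=cam('top')
big=cv2.resize(t,None,fx=4,fy=4,interpolation=cv2.INTER_CUBIC)
hsv=cv2.cvtColor(big,cv2.COLOR_BGR2HSV)
# carriers: not-dark pixels within block regions
def rectm(x0,y0,x1,y1,z,name,thr=95):
    m=np.zeros(big.shape[:2],np.uint8); m[y0*4:y1*4,x0*4:x1*4]=(big[y0*4:y1*4,x0*4:x1*4].max(2)>thr)*255
    cs=cv2.findContours(m,cv2.RETR_EXTERNAL,cv2.CHAIN_APPROX_NONE)[0]
    k=max(cs,key=cv2.contourArea); b=cv2.boxPoints(cv2.minAreaRect(k))
    p=ray(c,(b+.5)/4-.5,z)[:,:2]; ctr=p.mean(0)
    e=[p[1]-p[0],p[2]-p[1]]; e.sort(key=np.linalg.norm)
    print(name,'px',(b/4).round(1).tolist(),'ctr',ctr.round(4),'sizes',[np.linalg.norm(v).round(4) for v in e],'yaw long',np.degrees(np.arctan(e[1][1]/e[1][0])).round(2))
rectm(243,158,272,214,.059,'long')
rectm(112,188,146,230,.059,'short')
# screws
for nm,(x0,y0,x1,y1) in dict(long=(234,150,282,222),short=(100,170,158,246)).items():
    pass
# green chips
g=((hsv[...,1]>60)&(hsv[...,0]>45)&(hsv[...,0]<90)).astype(np.uint8)
n,l,s,ce=cv2.connectedComponentsWithStats(g)
for i in range(1,n):
    if s[i,4]>300: print('chip',((ce[i]+.5)/4-.5).round(1),s[i,4],ray(c,(ce[i]+.5)/4-.5,.06)[0].round(4))
E
```

```text
long px [[245.0, 160.0], [265.0, 158.8000030517578], [267.8999938964844, 208.89999389648438], [247.8000030517578, 210.0]] ctr [ 0.6457 -0.0051] sizes [np.float64(0.0494), np.float64(0.1261)] yaw long 2.28
short px [[113.30000305175781, 192.39999389648438], [136.8000030517578, 188.60000610351562], [142.39999389648438, 223.39999389648438], [118.9000015258789, 227.1999969482422]] ctr [0.5941 0.3044] sizes [np.float64(0.057), np.float64(0.0878)] yaw long 11.47
chip [254.6 168.9] 1474 [ 0.6829 -0.0021  0.06  ]
chip [255.6 183.5] 1460 [ 0.6459 -0.0041  0.06  ]
chip [256.6 198.4] 1399 [ 0.6089 -0.006   0.06  ]
chip [126.  199.9] 1633 [0.6124 0.3086 0.06  ]
chip [128.4 214.6] 1665 [0.5762 0.301  0.06  ]
```

```bash
python3 - <<'E'
from h import *
T=cam('top');S=cam('scene')
top=np.array([[370.5,157.8],[356.7,161.2],[385.5,218.8],[370.8,222]])
sc=np.array([[264.2,291.3],[271.2,280.5],[201.7,280],[211.7,268.3]])
print(tri(T,top,S,sc).round(4))
a=ray(T,top[:2],.0936);b=ray(T,top[2:],.055);print('top rays',a.round(4),b.round(4))
a2=ray(S,sc[:2],.0936);b2=ray(S,sc[2:],.055);print('scene rays',a2.round(4),b2.round(4))
for a,b in((a,b),(a2,b2)):
  d=a.mean(0)-b.mean(0);print('origin',b.mean(0).round(4),'len',np.linalg.norm(d).round(4),'yaw',np.degrees(np.arctan2(d[1],d[0])).round(2),'w',np.linalg.norm(a[0]-a[1]).round(4))
# backstop top edge: top view (225,487)?; foot corners
foot=np.array([[62,195],[178,573],[402,512]])/6+[330,145]
f=ray(T,foot,.012);print('foot',f.round(4),np.linalg.norm(f[0]-f[1]),np.linalg.norm(f[1]-f[2]),np.degrees(np.arctan2(*(f[0]-f[1])[1::-1])))
footS=np.array([[72,355],[490,545],[632,330]])/6+[170,240]
f=ray(S,footS,.012);print('footS',f.round(4),np.linalg.norm(f[0]-f[1]),np.linalg.norm(f[1]-f[2]),np.degrees(np.arctan2(*(f[1]-f[0])[1::-1])))
# pedals
t=cv2.imread('pics/top0.png')
for n,b in dict(lp=[[615,400],[680,398],[683,458],[620,462]],sp=[[152,482],[215,473],[223,530],[162,541]]).items():
  p=ray(T,np.array(b)/[3.8,3.3]+[90,120],.058);print(n,p.mean(0).round(4))
bt=ray(T,np.array([[365,60]])/[3.8,3.3]+[90,120],.16);print('bottle',bt)
E
```

```text
[[ 0.697  -0.2767  0.0921]
 [ 0.6885 -0.2456  0.0894]
 [ 0.5563 -0.3126  0.0499]
 [ 0.5487 -0.2772  0.05  ]]
top rays [[ 0.6936 -0.2793  0.0936]
 [ 0.6859 -0.2461  0.0936]] [[ 0.5527 -0.3143  0.055 ]
 [ 0.5457 -0.2786  0.055 ]]
scene rays [[ 0.6995 -0.2756  0.0936]
 [ 0.6917 -0.2474  0.0936]] [[ 0.5619 -0.3134  0.055 ]
 [ 0.5539 -0.2785  0.055 ]]
origin [ 0.5492 -0.2964  0.055 ] len 0.1496 yaw 13.51 w 0.0341
origin [ 0.5579 -0.296   0.055 ] len 0.1471 yaw 14.05 w 0.0293
foot [[ 0.67   -0.218   0.012 ]
 [ 0.5071 -0.2577  0.012 ]
 [ 0.5304 -0.3522  0.012 ]] 0.16763574566314868 0.097334852342859 13.67007028002684
footS [[ 0.5382 -0.3525  0.012 ]
 [ 0.6999 -0.3154  0.012 ]
 [ 0.6758 -0.2196  0.012 ]] 0.1658255879838396 0.09881293722109871 12.915395597015404
lp [ 0.4841 -0.0148  0.058 ]
sp [0.4362 0.2687 0.058 ]
bottle [[0.7265024  0.14348563 0.16      ]]
```

```bash
cat >> h.py <<'E'
from scipy.spatial.transform import Rotation as Ro
def rel(x,y,z,yawdeg=None):
    s=bot.observe(); R=Ro.from_euler('xyz',s['tool_rot']); 
    d=R.inv().apply(np.array([x,y,z])-s['position'])*1000
    w=np.degrees(s['tool_rot'][2]); dy=0 if yawdeg is None else -np.radians(((yawdeg-w+90)%180)-90)
    print('clock',round(s['clock'],2),'dx dy dz',d.round(1),'yaw',round(dy,3),'| worldyaw',w.round(2),'pos',s['position'].round(4),'rot',s['tool_rot'].round(3),'F',s['force'].round(1),'w',round(s['grip_width'],4))
E
python3 -c "
from h import *
rel(.485,-.013,.2,92.7)"
```

```text
clock 0.15 dx dy dz [-418.3   31.2  439.1] yaw 0.366 | worldyaw -66.35 pos [ 0.2506 -0.5723  0.2309] rot [-1.571e+00  1.000e-03 -1.158e+00] F [-0.2  0.4 -1.3] w 0.0854
```

```bash
python3 -m crank '[{"hand":1,"dx":-418,"dy":20,"dz":439,"yaw":0.366},{"hand":1,"dx":-418,"dy":20,"dz":439,"yaw":0.366},{"hand":1,"dx":-418,"dy":20,"dz":439,"yaw":0.366},{"hand":1,"dx":-418,"dy":20,"dz":439,"yaw":0.366},{"hand":1,"dx":-418,"dy":20,"dz":439,"yaw":0.366},{"hand":1,"dx":-418,"dy":20,"dz":439,"yaw":0.366},{"hand":1,"dx":-418,"dy":20,"dz":439,"yaw":0.366},{"hand":1,"dx":-418,"dy":20,"dz":439,"yaw":0.366},{"hand":1,"dx":-418,"dy":20,"dz":439,"yaw":0.366},{"hand":1,"dx":-418,"dy":20,"dz":439,"yaw":0.366},{"hand":1,"dx":-418,"dy":20,"dz":439,"yaw":0.366},{"hand":1,"dx":-418,"dy":20,"dz":439,"yaw":0.366}]' 40
python3 -c "
from h import *
rel(.485,-.013,.2,92.7)"
```

```text
clock: 1.15
position: [0.4443, -0.1097, 0.2149]
tool_rot: [-1.571, -0.0, -1.524]
force: [1.1, -1.0, -0.2]
grip_width: -0.0001
clock 1.15 dx dy dz [-94.7  14.9  45.2] yaw -0.0 | worldyaw -87.33 pos [ 0.4443 -0.1097  0.2149] rot [-1.571 -0.    -1.524] F [ 1.1 -1.  -0.2] w -0.0001
```

```bash
python3 -m crank '[{"hand":1,"dx":-80,"dy":15,"dz":45},{"hand":1,"dx":-80,"dy":15,"dz":45},{"hand":1,"dx":-80,"dy":15,"dz":45},{"hand":1,"dx":-80,"dy":15,"dz":45},{"hand":1,"dx":-80,"dy":15,"dz":45}]'
python3 - <<'E'
from h import *
rel(.485,-.013,.2,92.7)
c=cam('wrist');cv2.imwrite('pics/w1.png',bot.grab_frame('wrist')[:,:,::-1])
s=bot.observe()['position']
print('tcp px',proj(c,s),'pedal px',proj(c,[[.485,-.013,.058]]),'nest',proj(c,[.6458,-.0045,.059]))
E
```

```text
clock 1.15 dx dy dz [-94.7  14.9  45.2] yaw -0.0 | worldyaw -87.33 pos [ 0.4443 -0.1097  0.2149] rot [-1.571 -0.    -1.524] F [ 1.1 -1.  -0.2] w -0.0001
tcp px [[265.82819576 266.27051604]] pedal px [[182.27461549 151.03345977]] nest [[161.08726561 -52.05949591]]$[0]: bad value
```

View pics/w1.png

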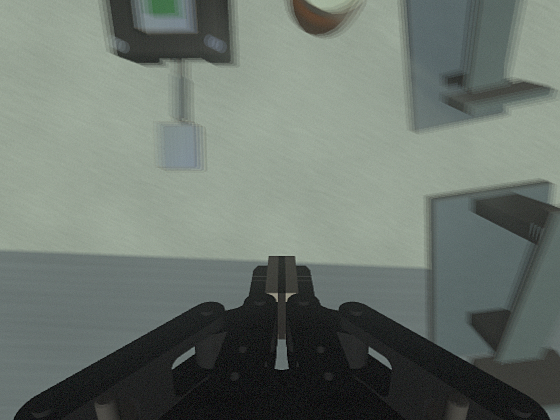

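```bash
python3 -m crank '[{"hand":1,"dx":-80,"dy":15,"dz":45,"yaw":0},{"hand":1,"dx":-80,"dy":15,"dz":45,"yaw":0},{"hand":1,"dx":-80,"dy":15,"dz":45,"yaw":0},{"hand":1,"dx":-80,"dy":15,"dz":45,"yaw":0},{"hand":1,"dx":-80,"dy":15,"dz":45,"yaw":0}]'
python3 - <<'E'
from h import *
rel(.485,-.013,.2,92.7)
c=cam('wrist');cv2.imwrite('pics/w2.png',bot.grab_frame('wrist')[:,:,::-1])
s=bot.observe()['position']
print('tcp px',proj(c,s),'pedal px',proj(c,[[.485,-.013,.058]]),'nest',proj(c,[.6458,-.0045,.059]))
E
```

```text
clock: 1.62
position: [0.485, -0.0293, 0.1995]
tool_rot: [-1.572, -0.0, -1.523]
force: [0.3, -0.8, -0.5]
grip_width: -0.0003
clock 1.62 dx dy dz [-16.3  -0.5   0.7] yaw 0.001 | worldyaw -87.24 pos [ 0.485  -0.0293  0.1995] rot [-1.572 -0.    -1.523] F [ 0.3 -0.8 -0.5] w -0.0003
tcp px [[281.85647847 272.76468159]] pedal px [[263.44503    199.50170878]] nest [[258.93204922   5.24532041]]
```

View pics/w2.png

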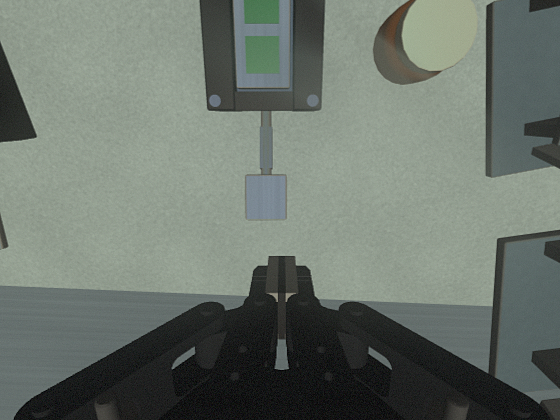

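```bash
python3 - <<'E'
from h import *
c=cam('wrist')
print(ray(c,[[265.7,197.5]],.058).round(4), ray(c,[[215,101],[313,101]],.061).round(4),'block front edge',ray(c,[[264,110]],.061).round(4))
rel(.484,-.013,.07,92.7)
E
```

```text
[[ 0.4869 -0.016   0.058 ]] [[ 0.5719  0.0304  0.061 ]
 [ 0.5759 -0.0543  0.061 ]] block front edge [[ 0.5665 -0.0122  0.061 ]]
clock 1.67 dx dy dz [-17.2 129.7  -0. ] yaw -0.0 | worldyaw -87.33 pos [ 0.4849 -0.0302  0.1997] rot [-1.571 -0.    -1.524] F [-0.7 -0.4 -1. ] w -0.0001
```

```bash
python3 -m crank '[{"hand":1,"dx":-15,"dy":40,"dz":0,"yaw":0},{"hand":1,"dx":-15,"dy":80,"dz":0,"yaw":0},{"hand":1,"dx":-15,"dy":115,"dz":0,"yaw":0},{"hand":1,"dx":-15,"dy":132,"dz":0,"yaw":0},{"hand":1,"dx":-15,"dy":140,"dz":0,"yaw":0},{"hand":1,"dx":-15,"dy":147,"dz":-1,"yaw":0},{"hand":1,"dx":-15,"dy":154,"dz":-2,"yaw":0},{"hand":1,"dx":-15,"dy":161,"dz":-4,"yaw":0},{"hand":1,"dx":-15,"dy":168,"dz":-5,"yaw":0},{"hand":1,"dx":-15,"dy":174,"dz":-6,"yaw":0},{"hand":1,"dx":-15,"dy":179,"dz":-6,"yaw":0},{"hand":1,"dx":-15,"dy":179,"dz":-6,"yaw":0}]'
python3 - <<'E'
from h import *
rel(.484,-.013,.022,92.7)
cv2.imwrite('pics/w3.png',bot.grab_frame('wrist')[:,:,::-1]);cv2.imwrite('pics/s3.png',cv2.resize(bot.grab_frame('scene')[170:290,240:400,::-1],None,fx=5,fy=5))
E
```

```text
clock: 2.67
position: [0.4791, -0.0158, 0.0214]
tool_rot: [-1.569, -0.0, -1.525]
force: [-0.1, -0.9, 0.5]
grip_width: 0.0002
clock 2.67 dx dy dz [-2.6 -0.5  5. ] yaw -0.002 | worldyaw -87.39 pos [ 0.4791 -0.0158  0.0214] rot [-1.569 -0.    -1.525] F [-0.1 -0.9  0.5] w 0.0002
```

View pics/w3.png

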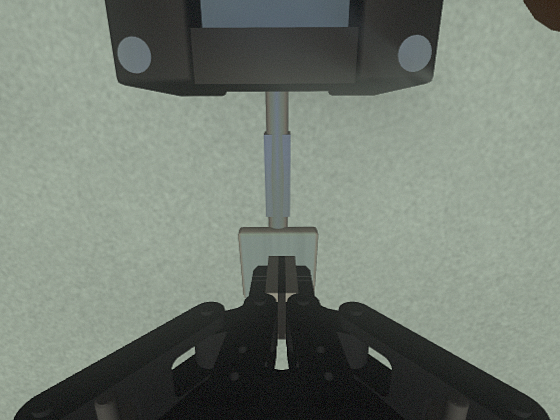

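View pics/s3.png

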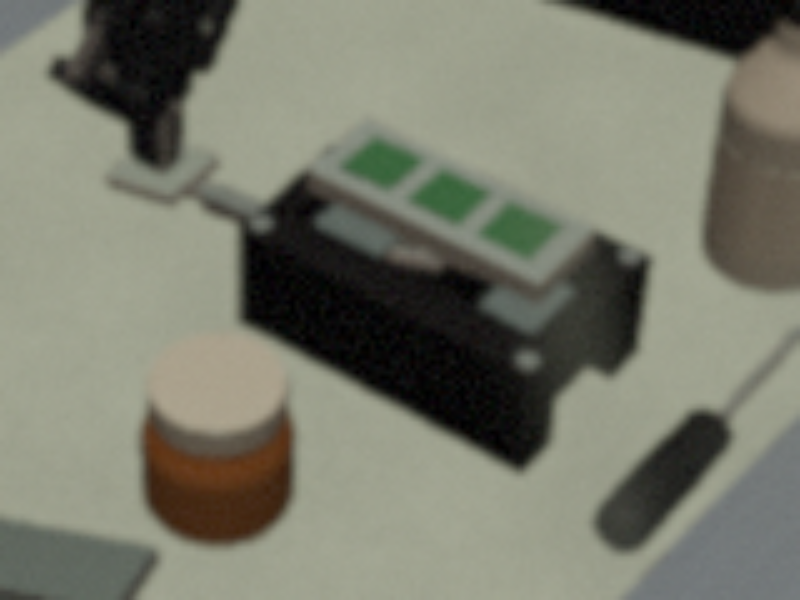

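The long carrier is up: in the scene crop it stands clear of its block, spanning about (320,130) to (590,270). One more small press will confirm the stop, then I'll lift.

```bash
python3 -m crank '[{"hand":1,"dx":0,"dy":2,"dz":0,"yaw":0},{"hand":1,"dx":0,"dy":4,"dz":0,"yaw":0},{"hand":1,"dx":0,"dy":4,"dz":0,"yaw":0}]'
python3 -m crank '[{"hand":1,"dx":0,"dy":-15,"dz":0,"yaw":0},{"hand":1,"dx":0,"dy":-50,"dz":0,"yaw":0},{"hand":0,"dx":0,"dy":-90,"dz":0,"yaw":0},{"hand":0,"dx":0,"dy":-130,"dz":0,"yaw":0},{"hand":0,"dx":0,"dy":-165,"dz":20,"yaw":0},{"hand":0,"dx":0,"dy":-180,"dz":50,"yaw":0},{"hand":0,"dx":0,"dy":-180,"dz":70,"yaw":0},{"hand":0,"dx":0,"dy":-180,"dz":70,"yaw":0},{"hand":0,"dx":0,"dy":-180,"dz":70,"yaw":0}]'
python3 - <<'E'
from h import *
c=cam('wrist');cv2.imwrite('pics/w4.png',bot.grab_frame('wrist')[:,:,::-1])
rel(.6458,-.0065,.07,92.7)
print(proj(c,[.6458,-.006,.089]))
E
```

```text
clock: 3.02
position: [0.4794, -0.0154, 0.0185]
tool_rot: [-1.569, -0.001, -1.525]
force: [-9.6, -2.1, 47.8]
grip_width: 0.0001
clock: 3.77
position: [0.5487, -0.0117, 0.1969]
tool_rot: [-1.57, 0.0, -1.524]
force: [-1.1, -0.0, 0.5]
grip_width: 0.083
clock 3.82 dx dy dz [ -0.8 126.6  98.2] yaw -0.001 | worldyaw -87.33 pos [ 0.5479 -0.0118  0.1966] rot [-1.572 -0.    -1.524] F [-0.1  0.2 -0.6] w 0.0854
[[278.720314    88.88170158]]
```

View pics/w4.png

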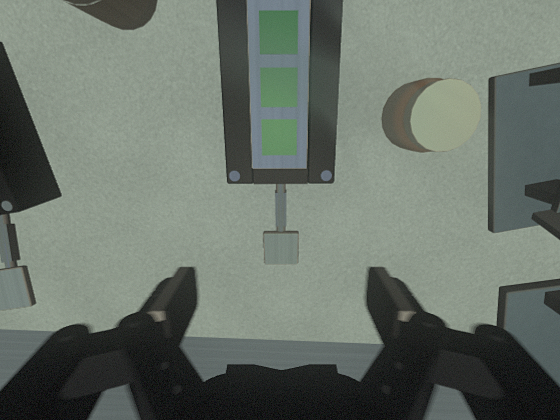

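The stop was reached (48 N on the fingertips, brief). In w4 the raised long carrier is at columns 248–311, near end at row 168, with chips at (279,33), (278,87), (278,138).

```bash
python3 - <<'E'
from h import *
c=cam('wrist');im=cv2.imread('pics/w4.png');hsv=cv2.cvtColor(im,cv2.COLOR_BGR2HSV)
g=((hsv[...,1]>60)&(hsv[...,0]>45)&(hsv[...,0]<90)).astype(np.uint8)
n,l,s,ce=cv2.connectedComponentsWithStats(g)
for i in range(1,n):
    if s[i,4]>300: print(ce[i].round(1),ray(c,ce[i],.0895)[0].round(4))
print('near end L,R',ray(c,[[251,168.5],[309,168.5]],.089).round(4))
print('block front',ray(c,[[227,183.5],[333,182.5]],.061).round(4))
E
```

```text
[278.3  31.7] [ 0.6831 -0.0041  0.0895]
[278.5  87. ] [ 0.6462 -0.0059  0.0895]
[279.  136.6] [ 0.6096 -0.0079  0.0895]
near end L,R [[ 0.583   0.0139  0.089 ]
 [ 0.5853 -0.0336  0.089 ]]
block front [[ 0.5632  0.0384  0.061 ]
 [ 0.5687 -0.0597  0.061 ]]
```

```bash
python3 -m crank '[{"hand":0,"dx":-1,"dy":20,"dz":35,"yaw":0},{"hand":0,"dx":-1,"dy":40,"dz":70,"yaw":0},{"hand":0,"dx":-1,"dy":60,"dz":99,"yaw":0},{"hand":0,"dx":-1,"dy":95,"dz":99,"yaw":0},{"hand":0,"dx":-1,"dy":120,"dz":99,"yaw":0},{"hand":0,"dx":-1,"dy":135,"dz":99,"yaw":0},{"hand":0,"dx":-1,"dy":135,"dz":99,"yaw":0},{"hand":0,"dx":-1,"dy":135,"dz":99,"yaw":0}]'
python3 - <<'E'
from h import *
rel(.6462,-.006,.0615,93)
cv2.imwrite('pics/w5.png',bot.grab_frame('wrist')[:,:,::-1])
E
```

```text
clock: 4.48
position: [0.6464, -0.0062, 0.0616]
tool_rot: [-1.573, 0.0, -1.524]
force: [0.9, 1.0, 1.7]
grip_width: 0.0854
clock 4.48 dx dy dz [-0.2  0.1 -0.2] yaw -0.006 | worldyaw -87.32 pos [ 0.6464 -0.0062  0.0616] rot [-1.573  0.    -1.524] F [0.9 1.  1.7] w 0.0854
```

View pics/w5.png

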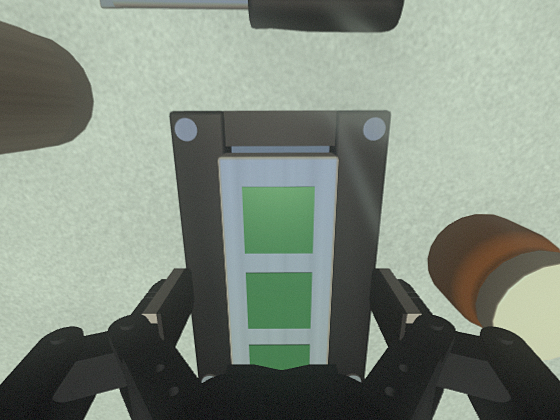

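The fingers stand either side of the carrier, at columns 190 and 370 with the carrier's middle at about 278, so I can grip.

```bash
python3 -m crank '[{"hand":0.6,"dx":0,"dy":0,"dz":0,"yaw":0},{"hand":0.6,"dx":0,"dy":0,"dz":0,"yaw":0},{"hand":0.6,"dx":0,"dy":0,"dz":0,"yaw":0},{"hand":0.6,"dx":0,"dy":0,"dz":0,"yaw":0},{"hand":0.6,"dx":0,"dy":0,"dz":0,"yaw":0}]' 30
python3 -m crank '[{"hand":0.6,"dx":0,"dy":-20,"dz":0,"yaw":0},{"hand":0.6,"dx":0,"dy":-50,"dz":0,"yaw":0},{"hand":0.6,"dx":0,"dy":-80,"dz":0,"yaw":0},{"hand":0.6,"dx":0,"dy":-100,"dz":0,"yaw":0},{"hand":0.6,"dx":0,"dy":-100,"dz":0,"yaw":0}]'
python3 - <<'E'
from h import *
rel(.6,-.29,.18,13.7-90)
cv2.imwrite('pics/w6.png',bot.grab_frame('wrist')[:,:,::-1])
E
```

```text
clock: 4.95
position: [0.6476, -0.0061, 0.0625]
tool_rot: [-1.57, -0.0, -1.524]
force: [0.1, 1.0, 3.4]
grip_width: 0.0453
clock: 5.37
position: [0.6491, -0.006, 0.1663]
tool_rot: [-1.565, -0.0, -1.524]
force: [-0.0, -0.5, -0.9]
grip_width: 0.0454
clock 5.37 dx dy dz [281.4 -14.1 -62.2] yaw -0.193 | worldyaw -87.34 pos [ 0.6491 -0.006   0.1663] rot [-1.565 -0.    -1.524] F [-0.  -0.5 -0.9] w 0.0454
```

View pics/w6.png

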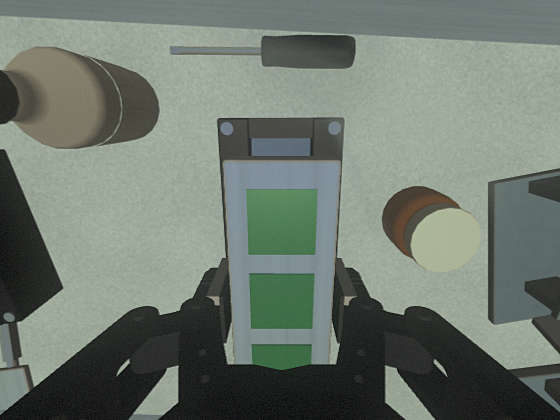

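```bash
python3 -m crank '[{"hand":0.6,"dx":40,"dy":-14,"dz":-16,"yaw":-0.1},{"hand":0.6,"dx":80,"dy":-28,"dz":-35,"yaw":-0.193},{"hand":0.6,"dx":115,"dy":-40,"dz":-60,"yaw":-0.193},{"hand":0.6,"dx":135,"dy":-50,"dz":-85,"yaw":-0.193},{"hand":0.6,"dx":140,"dy":-50,"dz":-95,"yaw":-0.193},{"hand":0.6,"dx":140,"dy":-50,"dz":-95,"yaw":-0.193},{"hand":0.6,"dx":140,"dy":-50,"dz":-95,"yaw":-0.193}]'
python3 - <<'E'
from h import *
c=cam('wrist')
cv2.imwrite('pics/w7.png',bot.grab_frame('wrist')[:,:,::-1])
rel(.61,-.282,.14,13.7-90)
np.savez('c7.npz',K=c[0],r=c[1],t=c[2])
E
```

```text
clock: 6.0
position: [0.5582, -0.1508, 0.2113]
tool_rot: [-1.572, 0.0, -1.332]
force: [0.3, 1.7, -2.1]
grip_width: 0.0454
clock 6.05 dx dy dz [140.6  71.   18.3] yaw 0.001 | worldyaw -76.25 pos [ 0.5589 -0.1498  0.2111] rot [-1.571e+00  1.000e-03 -1.331e+00] F [ 0.4  1.  -0.9] w 0.0456
```

View pics/w7.png

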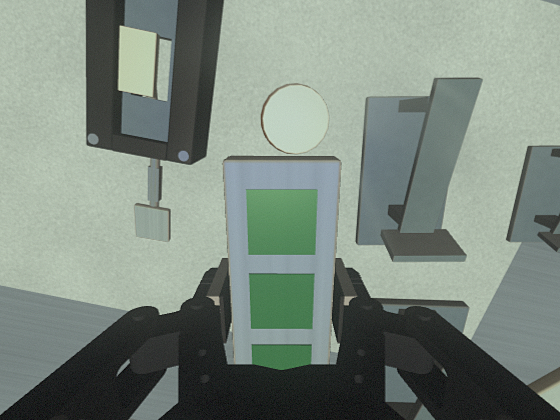

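```bash
python3 - <<'E'
import cv2
t=cv2.imread('pics/w7.png')
cv2.imwrite('pics/c7.png',cv2.resize(t[65:270,350:490],None,fx=4,fy=2.9,interpolation=cv2.INTER_CUBIC))
E
```

```text
(no output)
```

View pics/c7.png

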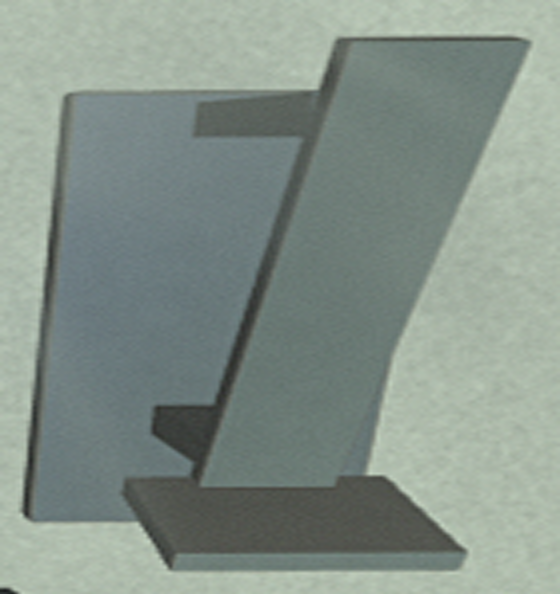

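```bash
cat >> h.py <<'E'
def ld(f):
    d=np.load(f); return d['K'],d['r'],d['t']
def fitshelf(c,px,local,x0=(.555,-.296,.24)):
    # solve x,y,yaw of known shelf points from their pixels (z, slope as given)
    from scipy.optimize import least_squares
    L=np.array(local,float)
    def pts(p):
        R=(Ro.from_euler('z',p[2])*Ro.from_euler('y',-.26)).as_matrix()
        return L@R.T+[p[0],p[1],.055]
    f=lambda p:(proj(c,pts(p))-px).ravel()
    r=least_squares(f,x0); return r.x,f(r.x).reshape(-1,2)
E
python3 - <<'E'
from h import *
c=ld('c7.npz')
px=np.array([[342,40],[528,41],[203,486],[338,487],[176,552],[465,550]])/[4,2.9]+[350,65]-.4
print(px.round(1))
hi=ray(c,px[:2],.055+.15*np.sin(.26)).round(4); lo=ray(c,px[2:4],.055).round(4)
print(hi,lo); d=hi.mean(0)-lo.mean(0); print('len',np.linalg.norm(d),'w',np.linalg.norm(hi[0]-hi[1]),np.linalg.norm(lo[0]-lo[1]),'yaw',np.degrees(np.arctan2(d[1],d[0])),'orig',lo.mean(0))
bt=ray(c,px[4:],.055+.036*np.cos(.26)); print('backstop top',bt.round(4),np.linalg.norm(bt[0]-bt[1]), bt.mean(0)+.036*np.sin(.26)*np.array([np.cos(.237),np.sin(.237),0]))
E
```

```text
[[435.1  78.4]
 [481.6  78.7]
 [400.4 232.2]
 [434.1 232.5]
 [393.6 254.9]
 [465.8 254.3]]
[[ 0.6894 -0.2441  0.0936]
 [ 0.6978 -0.2797  0.0936]] [[ 0.55   -0.2823  0.055 ]
 [ 0.558  -0.3169  0.055 ]]
len 0.14966432440631927 w 0.03657758876689385 0.03551281458853975 yaw 15.112635406062928 orig [ 0.554  -0.2996  0.055 ]
backstop top [[ 0.5365 -0.2668  0.0898]
 [ 0.5533 -0.3332  0.0898]] 0.068545340195023 [ 0.55390204 -0.29784166  0.08979004]
```

```bash
python3 - <<'E'
import re
s=open('h.py').read(); i=s.index('def fitshelf'); open('h.py','w').write(s[:i])
E
python3 -c "
from h import *
rel(.6135,-.284,.13,14-90)"
```

```text
clock 6.05 dx dy dz [143.4  81.   21.2] yaw -0.004 | worldyaw -76.25 pos [ 0.5589 -0.1498  0.2111] rot [-1.571e+00  1.000e-03 -1.331e+00] F [ 0.4  1.  -0.9] w 0.0456
```

```bash
python3 -m crank '[{"hand":0.6,"dx":38,"dy":0,"dz":5,"yaw":-0.004},{"hand":0.6,"dx":76,"dy":10,"dz":10,"yaw":-0.004},{"hand":0.6,"dx":110,"dy":25,"dz":15,"yaw":-0.004},{"hand":0.6,"dx":135,"dy":50,"dz":20,"yaw":-0.004},{"hand":0.6,"dx":143,"dy":70,"dz":21,"yaw":-0.004},{"hand":0.6,"dx":143,"dy":81,"dz":21,"yaw":-0.004},{"hand":0.6,"dx":143,"dy":81,"dz":21,"yaw":-0.004},{"hand":0.6,"dx":143,"dy":81,"dz":21,"yaw":-0.004}]'
python3 - <<'E'
from h import *
c=cam('wrist')
cv2.imwrite('pics/w8.png',bot.grab_frame('wrist')[:,:,::-1])
rel(.6135,-.284,.09,14-90)
np.savez('c8.npz',K=c[0],r=c[1],t=c[2])
s=bot.grab_frame('scene')[:,:,::-1];cv2.imwrite('pics/s8.png',cv2.resize(s[220:340,160:320],None,fx=5,fy=5))
E
```

```text
clock: 6.72
position: [0.6136, -0.2822, 0.1304]
tool_rot: [-1.571, 0.002, -1.325]
force: [0.6, -0.2, -0.6]
grip_width: 0.0458
clock 6.77 dx dy dz [ 1.3 41.5 -0.9] yaw 0.001 | worldyaw -75.92 pos [ 0.614  -0.2825  0.1315] rot [-1.57   0.    -1.325] F [ 0.6  0.1 -0.6] w 0.0453
```

View pics/w8.png

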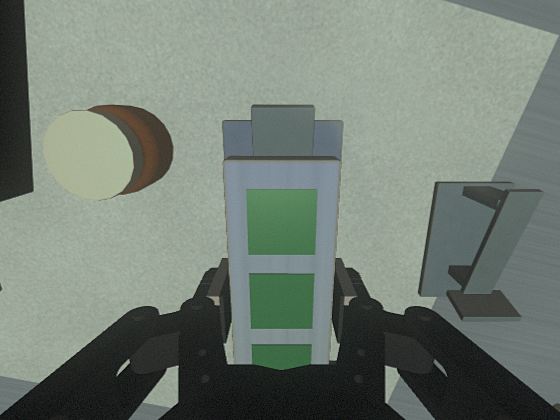

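View pics/s8.png

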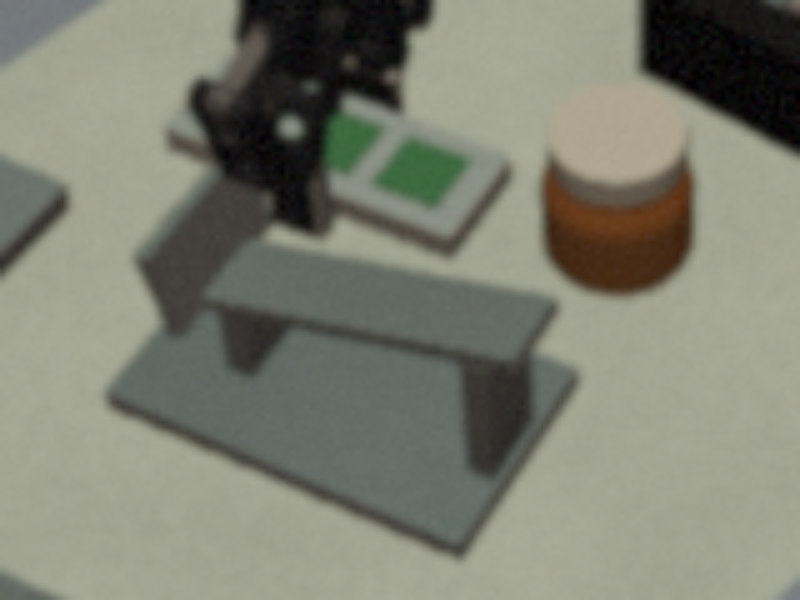

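```bash
python3 - <<'E'
from h import *
c=ld('c8.npz')
u=np.array([np.cos(np.radians(14)),np.sin(np.radians(14))]);v=np.array([-u[1],u[0]])
p=ray(c,[[282.5,104.7]],.0936)[0,:2]; print('deck end',p, 'along/across from assumed origin',(p-[.554,-.2987])@u,(p-[.554,-.2987])@v,'expect .145,0')
e=ray(c,[[281.5,157],[281.5,160]],.1575)[:,:2]; print('carrier end rel tcp',(e-bot.observe()['position'][:2])@u,(e-bot.observe()['position'][:2])@v)
E
```

```text
deck end [ 0.69492906 -0.26320586] along/across from assumed origin 0.14532967244438325 0.0003459923833932541 expect .145,0
carrier end rel tcp [0.06268417 0.06156465] [0.00021556 0.00021339]
```

```bash
python3 -m crank '[{"hand":0.6,"dx":1,"dy":25,"dz":-1,"yaw":0},{"hand":0.6,"dx":1,"dy":45,"dz":-1,"yaw":0},{"hand":0.6,"dx":1,"dy":52,"dz":-1,"yaw":0},{"hand":0.6,"dx":1,"dy":55,"dz":-1,"yaw":0},{"hand":0.6,"dx":1,"dy":58,"dz":-1,"yaw":0},{"hand":0.6,"dx":1,"dy":61,"dz":-1,"yaw":0},{"hand":0.6,"dx":1,"dy":64,"dz":-1,"yaw":0},{"hand":0.6,"dx":1,"dy":67,"dz":-1,"yaw":0},{"hand":0.6,"dx":1,"dy":67,"dz":-1,"yaw":0}]' 20
python3 - <<'E'
from h import *
rel(.6127,-.2841,.058,14-90)
cv2.imwrite('pics/w9.png',bot.grab_frame('wrist')[:,:,::-1])
s=bot.grab_frame('scene')[:,:,::-1];cv2.imwrite('pics/s9.png',cv2.resize(s[220:340,160:320],None,fx=5,fy=5))
E
```

```text
clock: 7.57
position: [0.6131, -0.2855, 0.0648]
tool_rot: [-1.57, -0.001, -1.327]
force: [-2.2, 1.4, 3.2]
grip_width: 0.0457
clock 7.57 dx dy dz [-1.5  6.8 -0.1] yaw -0.001 | worldyaw -76.03 pos [ 0.6131 -0.2855  0.0648] rot [-1.570e+00 -1.000e-03 -1.327e+00] F [-2.2  1.4  3.2] w 0.0457
```

View pics/w9.png

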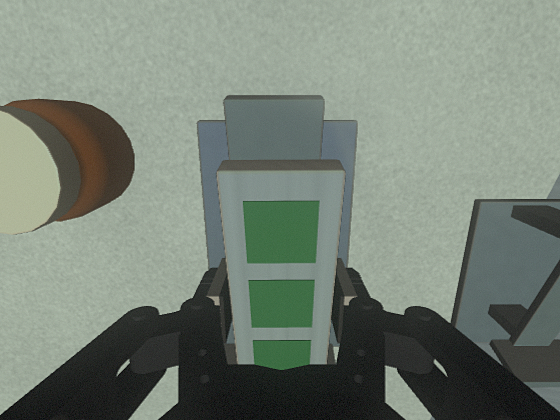

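View pics/s9.png

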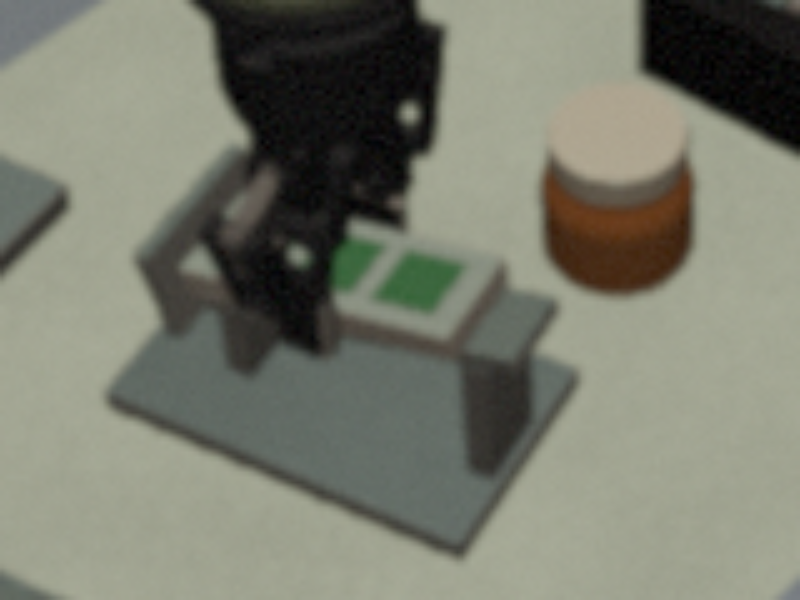

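It is pivoting onto the deck as intended: in w9 the deck end shows at rows 95–160, centred on column 274. I'll keep pressing.

```bash
python3 -m crank '[{"hand":0.6,"dx":-1,"dy":2,"dz":0,"yaw":0},{"hand":0.6,"dx":-1,"dy":4,"dz":0,"yaw":0},{"hand":0.6,"dx":-1,"dy":6,"dz":0,"yaw":0},{"hand":0.6,"dx":-1,"dy":7,"dz":0,"yaw":0},{"hand":0.6,"dx":-1,"dy":7,"dz":0,"yaw":0}]'
python3 - <<'E'
from h import *
rel(.6127,-.2841,.058,14-90)
s=bot.grab_frame('scene')[:,:,::-1];cv2.imwrite('pics/s10.png',cv2.resize(s[220:340,160:320],None,fx=5,fy=5))
E
```

```text
clock: 8.08
position: [0.6133, -0.2849, 0.0592]
tool_rot: [-1.569, -0.002, -1.327]
force: [-10.0, 3.4, 36.8]
grip_width: 0.0455
clock 8.08 dx dy dz [-0.9  1.2 -0.3] yaw -0.001 | worldyaw -76.05 pos [ 0.6133 -0.2849  0.0592] rot [-1.569 -0.002 -1.327] F [-10.    3.4  36.8] w 0.0455
```

View pics/s10.png

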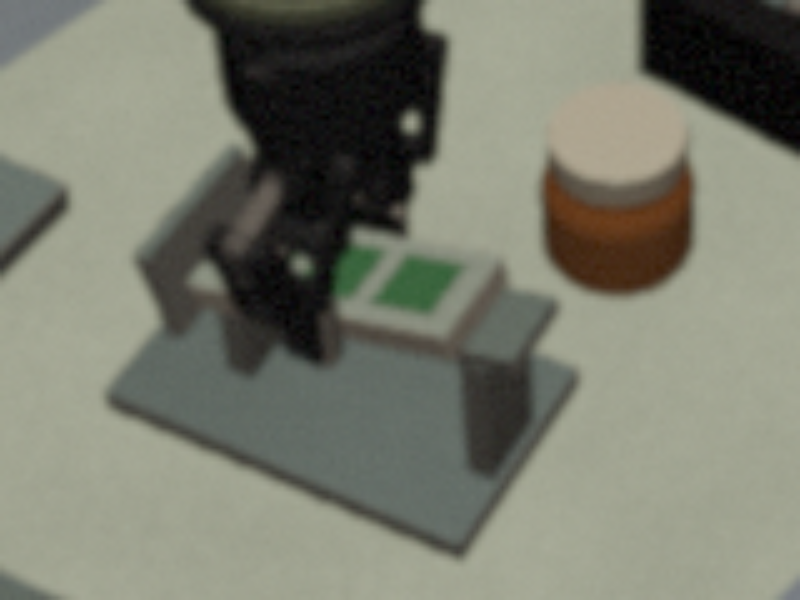

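The contact force lies along the deck normal (10/37 = tan 0.26), so the carrier is flat. I'll ease off, open and rise.

```bash
python3 -m crank '[{"hand":0.6,"dx":0,"dy":-2,"dz":0,"yaw":0},{"hand":0.4,"dx":0,"dy":-2,"dz":0,"yaw":0},{"hand":0.2,"dx":0,"dy":-2,"dz":0,"yaw":0},{"hand":0,"dx":0,"dy":-2,"dz":0,"yaw":0},{"hand":0,"dx":0,"dy":-2,"dz":0,"yaw":0},{"hand":0,"dx":0,"dy":-15,"dz":0,"yaw":0},{"hand":0,"dx":0,"dy":-45,"dz":-10,"yaw":0},{"hand":0,"dx":0,"dy":-80,"dz":-40,"yaw":0},{"hand":0,"dx":-30,"dy":-115,"dz":-60,"yaw":0},{"hand":0,"dx":-70,"dy":-140,"dz":-60,"yaw":0},{"hand":0,"dx":-100,"dy":-150,"dz":-60,"yaw":0},{"hand":0,"dx":-100,"dy":-150,"dz":-60,"yaw":0}]'
python3 -m crank '[{"hand":0,"dx":0,"dy":0,"dz":0,"yaw":0}]'
python3 - <<'E'
from h import *
c=cam('wrist');np.savez('c11.npz',K=c[0],r=c[1],t=c[2])
cv2.imwrite('pics/w11.png',bot.grab_frame('wrist')[:,:,::-1])
rel(.6127,-.2841,.058,14-90)
E
```

```text
clock: 9.13
position: [0.5301, -0.1968, 0.2112]
tool_rot: [-1.566, -0.001, -1.323]
force: [0.9, 1.3, 0.6]
grip_width: 0.0856
clock: 9.22
position: [0.5305, -0.1996, 0.2095]
tool_rot: [-1.568, -0.001, -1.324]
force: [0.8, 0.4, -0.2]
grip_width: 0.0857
clock 9.27 dx dy dz [100.2 150.6  59.6] yaw 0.001 | worldyaw -75.95 pos [ 0.5303 -0.2013  0.2084] rot [-1.569e+00 -1.000e-03 -1.326e+00] F [ 1.1 -1.2  0.7] w 0.0855
```

View pics/w11.png

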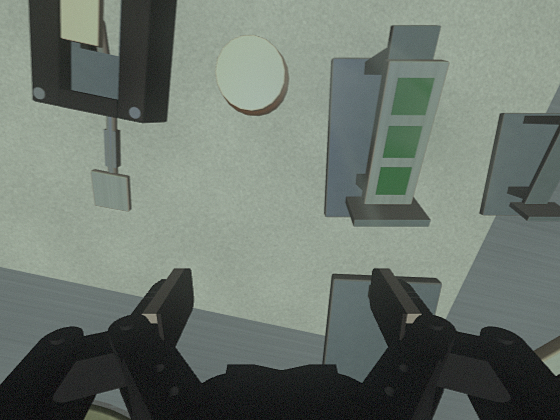

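```bash
cat >> h.py <<'E'
O=np.array([.554,-.2987,.055]); RS=(Ro.from_euler('z',14,degrees=True)*Ro.from_euler('y',-.26)).as_matrix()
def onshelf(c,uv,zl):
    # pixel ray cut with the plane z_local=zl of the shelf, in shelf coordinates
    K,r,t=c; R=cv2.Rodrigues(r)[0]; o=RS.T@(-R.T@t-O)
    d=(RS.T@R.T@np.linalg.inv(K)@np.c_[np.atleast_2d(uv),np.ones(len(np.atleast_2d(uv)))].T).T
    return o+d*((zl-o[2])/d[:,2])[:,None]
def chips(fn,amin=150):
    im=cv2.imread(fn);hsv=cv2.cvtColor(im,cv2.COLOR_BGR2HSV)
    g=((hsv[...,1]>60)&(hsv[...,0]>45)&(hsv[...,0]<90)).astype(np.uint8)
    n,l,s,ce=cv2.connectedComponentsWithStats(g)
    return [ce[i] for i in range(1,n) if s[i,4]>amin]
E
python3 - <<'E'
from h import *
c=ld('c11.npz'); ch=np.array(chips('pics/w11.png')); print(ch.round(1)); print(onshelf(c,ch,.0145).round(4))
im=cv2.imread('pics/w11.png');cv2.imwrite('pics/c11.png',cv2.resize(im[15:235,320:455],None,fx=4,fy=2.7,interpolation=cv2.INTER_CUBIC))
E
```

```text
[[411.8  95.8]
 [401.6 141.4]
 [392.9 180.4]]
[[ 0.1014 -0.0019  0.0145]
 [ 0.0643 -0.0018  0.0145]
 [ 0.0274 -0.0018  0.0145]]
```

View pics/c11.png

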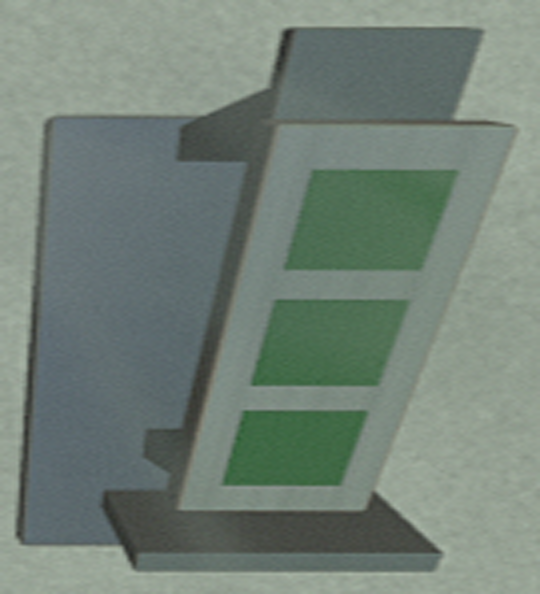

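```bash
python3 - <<'E'
from h import *
c=ld('c11.npz'); print(onshelf(c,[[392,25.7],[440.5,25.7]],0).round(4), onshelf(c,[[388.7,61.5],[448.7,61.5],[364.7,203.7],[411,203.7]],.014).round(4))
rel(.41,.255,.2,11.7-90)
E
```

```text
[[ 0.1483  0.0185  0.    ]
 [ 0.1485 -0.0177  0.    ]] [[ 0.1257  0.0208  0.014 ]
 [ 0.1259 -0.0241  0.014 ]
 [ 0.0021  0.0202  0.014 ]
 [ 0.0022 -0.0244  0.014 ]]
clock 9.27 dx dy dz [-471.9    7.8   -5.9] yaw 0.041 | worldyaw -75.95 pos [ 0.5303 -0.2013  0.2084] rot [-1.569e+00 -1.000e-03 -1.326e+00] F [ 1.1 -1.2  0.7] w 0.0855
```

```bash
python3 -c "
from h import *
c=ld('c11.npz'); print(onshelf(c,[[353.2,219.8],[430.2,219.4]],.036).round(4))"
python3 -m crank '[{"hand":0.5,"dx":-472,"dy":8,"dz":-6,"yaw":0.041},{"hand":1,"dx":-472,"dy":8,"dz":-6,"yaw":0.041},{"hand":1,"dx":-472,"dy":8,"dz":-6,"yaw":0.041},{"hand":1,"dx":-472,"dy":8,"dz":-6,"yaw":0.041},{"hand":1,"dx":-472,"dy":8,"dz":-6,"yaw":0.041},{"hand":1,"dx":-472,"dy":8,"dz":-6,"yaw":0.041},{"hand":1,"dx":-472,"dy":8,"dz":-6,"yaw":0.041},{"hand":1,"dx":-472,"dy":8,"dz":-6,"yaw":0.041},{"hand":1,"dx":-472,"dy":8,"dz":-6,"yaw":0.041},{"hand":1,"dx":-472,"dy":8,"dz":-6,"yaw":0.041},{"hand":1,"dx":-472,"dy":8,"dz":-6,"yaw":0.041},{"hand":1,"dx":-472,"dy":8,"dz":-6,"yaw":0.041}]' 30
python3 -m crank '[{"hand":1,"dx":0,"dy":0,"dz":0,"yaw":0},{"hand":1,"dx":0,"dy":0,"dz":0,"yaw":0},{"hand":1,"dx":0,"dy":0,"dz":0,"yaw":0}]'
python3 - <<'E'
from h import *
c=cam('wrist');np.savez('c12.npz',K=c[0],r=c[1],t=c[2])
cv2.imwrite('pics/w12.png',bot.grab_frame('wrist')[:,:,::-1])
rel(.4375,.2723,.058,11.7-90)
E
```

```text
[[-0.0019  0.0353  0.036 ]
 [-0.0013 -0.0348  0.036 ]]
clock: 10.27
position: [0.4088, 0.2597, 0.1987]
tool_rot: [-1.571, 0.002, -1.364]
force: [-1.9, 1.1, 0.1]
grip_width: 0.0
clock: 10.52
position: [0.4109, 0.2535, 0.1985]
tool_rot: [-1.571, -0.001, -1.37]
force: [-0.6, 0.2, 0.2]
grip_width: 0.0001
clock 10.57 dx dy dz [-13.4 140.6  29.9] yaw -0.003 | worldyaw -78.5 pos [0.4109 0.2533 0.1986] rot [-1.571e+00 -1.000e-03 -1.370e+00] F [ 0.8 -0.8 -0.1] w -0.0001
```

View pics/w12.png

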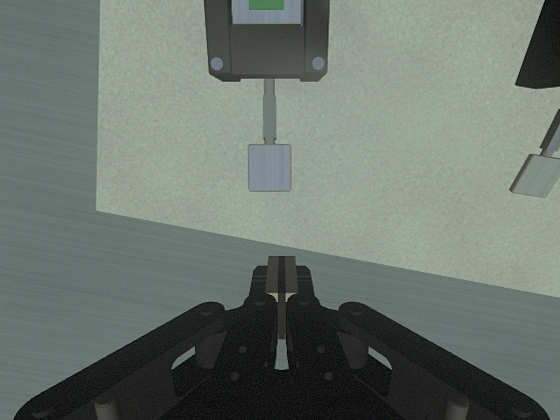

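```bash
python3 - <<'E'
from h import *
c=ld('c12.npz')
p=ray(c,[[269.8,167.5]],.058)[0]; print(p.round(4)); s=ray(c,[[216.5,64],[319,63]],.061); print(s.round(4)); d=s[0]-s[1]; print(np.degrees(np.arctan2(-d[0],d[1])))
rel(p[0],p[1],.058,11.7-90)
E
```

```text
[0.44   0.2692 0.058 ]
[[0.5164 0.329  0.061 ]
 [0.5343 0.2456 0.061 ]]
12.076720291276066
clock 10.57 dx dy dz [ -9.9 140.6  31.7] yaw -0.003 | worldyaw -78.5 pos [0.4109 0.2533 0.1986] rot [-1.571e+00 -1.000e-03 -1.370e+00] F [ 0.8 -0.8 -0.1] w -0.0001
```

```bash
python3 -m crank '[{"hand":1,"dx":-11,"dy":30,"dz":29,"yaw":0},{"hand":1,"dx":-11,"dy":70,"dz":29,"yaw":0},{"hand":1,"dx":-11,"dy":110,"dz":29,"yaw":0},{"hand":1,"dx":-11,"dy":130,"dz":29,"yaw":0},{"hand":1,"dx":-11,"dy":139,"dz":29,"yaw":0},{"hand":1,"dx":-11,"dy":146,"dz":28,"yaw":0},{"hand":1,"dx":-11,"dy":153,"dz":27,"yaw":0},{"hand":1,"dx":-11,"dy":160,"dz":26,"yaw":0},{"hand":1,"dx":-11,"dy":167,"dz":24,"yaw":0},{"hand":1,"dx":-11,"dy":174,"dz":23,"yaw":0},{"hand":1,"dx":-11,"dy":180,"dz":23,"yaw":0},{"hand":1,"dx":-11,"dy":180,"dz":23,"yaw":0}]'
python3 -m crank '[{"hand":1,"dx":0,"dy":1,"dz":0,"yaw":0},{"hand":1,"dx":0,"dy":2,"dz":0,"yaw":0}]'
python3 - <<'E'
from h import *
cv2.imwrite('pics/w13.png',bot.grab_frame('wrist')[:,:,::-1]);cv2.imwrite('pics/s13.png',cv2.resize(bot.grab_frame('scene')[110:200,300:430,::-1],None,fx=6,fy=6))
E
```

```text
clock: 11.57
position: [0.4322, 0.2699, 0.0199]
tool_rot: [-1.568, 0.0, -1.369]
force: [0.7, -1.1, 5.7]
grip_width: -0.0001
clock: 11.73
position: [0.4323, 0.27, 0.019]
tool_rot: [-1.567, 0.0, -1.37]
force: [-5.6, -6.2, 38.5]
grip_width: -0.0
```

View pics/s13.png

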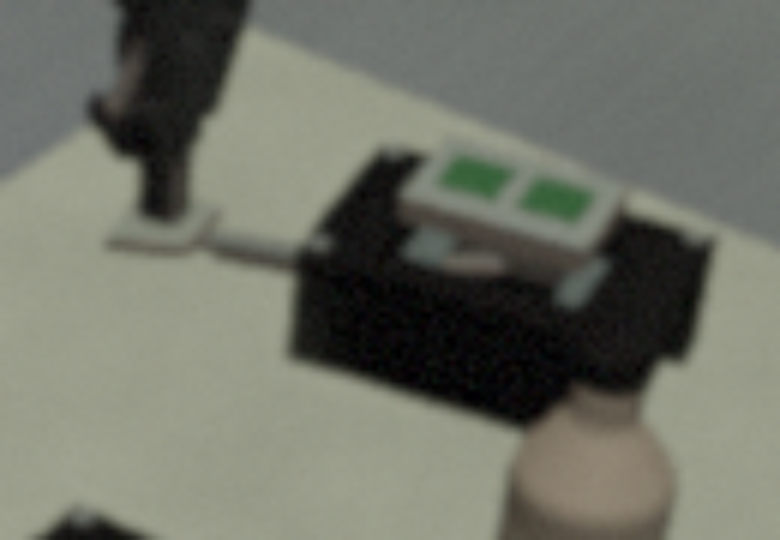

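The short pedal is down (39 N at the stop) and the carrier is raised. By wrist view the long carrier sits about 3.5 mm off the backstop, too near the 5 mm limit. I'll go back and slide it down about 3 mm before fetching the short one.

```bash
python3 -m crank '[{"hand":1,"dx":0,"dy":-30,"dz":0,"yaw":0},{"hand":0,"dx":0,"dy":-70,"dz":0,"yaw":0},{"hand":0,"dx":0,"dy":-110,"dz":0,"yaw":0},{"hand":0,"dx":20,"dy":-140,"dz":0,"yaw":0},{"hand":0,"dx":60,"dy":-150,"dz":0,"yaw":-0.04},{"hand":0,"dx":100,"dy":-150,"dz":10,"yaw":-0.04},{"hand":0,"dx":140,"dy":-150,"dz":20,"yaw":-0.04},{"hand":0,"dx":180,"dy":-150,"dz":30,"yaw":-0.04},{"hand":0,"dx":220,"dy":-150,"dz":35,"yaw":-0.04},{"hand":0,"dx":260,"dy":-150,"dz":35,"yaw":-0.04},{"hand":0,"dx":300,"dy":-150,"dz":35,"yaw":-0.04},{"hand":0,"dx":340,"dy":-150,"dz":35,"yaw":-0.04}]'
python3 -c "
from h import *
rel(.6133,-.285,.13,14-90)"
```

```text
clock: 12.83
position: [0.5338, -0.0588, 0.1685]
tool_rot: [-1.569, -0.001, -1.329]
force: [1.1, 0.7, 0.5]
grip_width: 0.0852
clock 12.83 dx dy dz [238.6  38.8  23. ] yaw -0.003 | worldyaw -76.16 pos [ 0.5338 -0.0588  0.1685] rot [-1.569e+00 -1.000e-03 -1.329e+00] F [1.1 0.7 0.5] w 0.0852
```

```bash
python3 -m crank '[{"hand":0,"dx":40,"dy":0,"dz":4,"yaw":0},{"hand":0,"dx":80,"dy":0,"dz":8,"yaw":0},{"hand":0,"dx":120,"dy":0,"dz":12,"yaw":0},{"hand":0,"dx":160,"dy":0,"dz":16,"yaw":0},{"hand":0,"dx":195,"dy":10,"dz":20,"yaw":0},{"hand":0,"dx":215,"dy":25,"dz":23,"yaw":0},{"hand":0,"dx":225,"dy":38,"dz":23,"yaw":0},{"hand":0,"dx":225,"dy":38,"dz":23,"yaw":0},{"hand":0,"dx":225,"dy":38,"dz":23,"yaw":0}]'
python3 - <<'E'
from h import *
c=cam('wrist');np.savez('c14.npz',K=c[0],r=c[1],t=c[2])
cv2.imwrite('pics/w14.png',bot.grab_frame('wrist')[:,:,::-1])
rel(.6133,-.285,.060,14-90)
ch=np.array(chips('pics/w14.png')); print(ch.round(1)); print(onshelf(c,ch,.0145).round(4))
E
```

```text
clock: 13.58
position: [0.6092, -0.2685, 0.1291]
tool_rot: [-1.571, 0.001, -1.329]
force: [0.7, 1.5, -0.1]
grip_width: 0.0854
clock 13.63 dx dy dz [17.7 69.8 -0.8] yaw -0.001 | worldyaw -76.05 pos [ 0.6098 -0.2677  0.1298] rot [-1.57   0.    -1.327] F [ 0.2  0.5 -0.2] w 0.0854
[[309.  193.2]
 [306.  242.3]
 [303.8 283.3]]
[[ 0.1019 -0.0012  0.0145]
 [ 0.0649 -0.001   0.0145]
 [ 0.0273 -0.001   0.0145]]
```

View pics/w14.png

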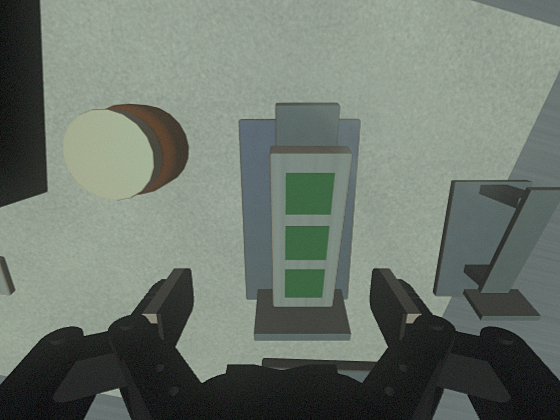

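```bash
python3 - <<'E'
from h import *
im=cv2.imread('pics/w14.png');cv2.imwrite('pics/c14.png',cv2.resize(im[95:345,235:365],None,fx=5,fy=2.4,interpolation=cv2.INTER_CUBIC))
E
```

```text
(no output)
```

View pics/c14.png

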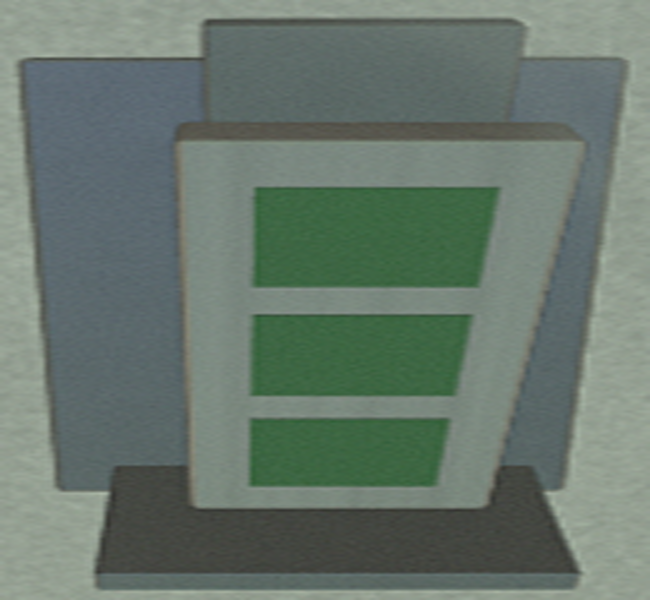

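```bash
python3 - <<'E'
from h import *
c=ld('c14.npz'); f=lambda *p:np.array(p)/[5,2.4]+[235,95]-.4
print('deck end',onshelf(c,f([208,25],[520,25]),0).round(4))
print('carrier far top',onshelf(c,f([182,141],[580,141]),.014).round(4),'far bottom',onshelf(c,f([182,124],[572,124]),0.0).round(4))
print('carrier near top',onshelf(c,f([192,507],[488,507]),.014).round(4))
print('backstop face top',onshelf(c,f([97,574],[578,573]),.036).round(4))
E
```

```text
deck end [[ 0.1492  0.0179  0.    ]
 [ 0.1492 -0.0164  0.    ]]
carrier far top [[ 0.1267  0.0209  0.014 ]
 [ 0.1266 -0.0231  0.014 ]] far bottom [[ 0.1256  0.0212  0.    ]
 [ 0.1255 -0.025   0.    ]]
carrier near top [[ 0.0027  0.0217  0.014 ]
 [ 0.0025 -0.0239  0.014 ]]
backstop face top [[-0.0009  0.0349  0.036 ]
 [-0.0007 -0.0339  0.036 ]]
```

```bash
python3 -m crank '[{"hand":0,"dx":17,"dy":25,"dz":0,"yaw":0},{"hand":0,"dx":17,"dy":50,"dz":0,"yaw":0},{"hand":0,"dx":17,"dy":64,"dz":0,"yaw":0},{"hand":0,"dx":17,"dy":69,"dz":0,"yaw":0},{"hand":0,"dx":17,"dy":69,"dz":0,"yaw":0},{"hand":0.6,"dx":17,"dy":69,"dz":0,"yaw":0},{"hand":0.6,"dx":17,"dy":69,"dz":0,"yaw":0},{"hand":0.6,"dx":17,"dy":69,"dz":0,"yaw":0},{"hand":0.6,"dx":17,"dy":69,"dz":0,"yaw":0},{"hand":0.6,"dx":17,"dy":69,"dz":0,"yaw":0}]' 20
python3 -m crank '[{"hand":0.6,"dx":-1,"dy":0.3,"dz":-1,"yaw":0},{"hand":0.6,"dx":-1,"dy":0.6,"dz":-2,"yaw":0},{"hand":0.6,"dx":-1,"dy":0.9,"dz":-3,"yaw":0},{"hand":0.6,"dx":-1,"dy":0.9,"dz":-3,"yaw":0}]'
python3 -c "
from h import *
rel(.6133,-.285,.060,14-90)"
```

```text
clock: 14.47
position: [0.6143, -0.2853, 0.061]
tool_rot: [-1.57, -0.001, -1.328]
force: [-1.2, 1.8, 7.8]
grip_width: 0.0455
clock: 14.8
position: [0.6121, -0.2851, 0.0605]
tool_rot: [-1.568, -0.002, -1.328]
force: [3.2, -0.1, 6.2]
grip_width: 0.0452
clock 14.8 dx dy dz [0.2 0.5 1.2] yaw -0.001 | worldyaw -76.08 pos [ 0.6121 -0.2851  0.0605] rot [-1.568 -0.002 -1.328] F [ 3.2 -0.1  6.2] w 0.0452
```

```bash
python3 -m crank '[{"hand":0.4,"dx":0,"dy":0,"dz":0,"yaw":0},{"hand":0.2,"dx":0,"dy":0,"dz":0,"yaw":0},{"hand":0,"dx":0,"dy":0,"dz":0,"yaw":0},{"hand":0,"dx":0,"dy":0,"dz":0,"yaw":0},{"hand":0,"dx":0,"dy":-15,"dz":0,"yaw":0},{"hand":0,"dx":0,"dy":-40,"dz":0,"yaw":0},{"hand":0,"dx":-10,"dy":-70,"dz":0,"yaw":0},{"hand":0,"dx":-20,"dy":-80,"dz":0,"yaw":0},{"hand":0,"dx":-20,"dy":-80,"dz":0,"yaw":0},{"hand":0,"dx":-20,"dy":-80,"dz":0,"yaw":0}]'
python3 - <<'E'
from h import *
c=cam('wrist');np.savez('c15.npz',K=c[0],r=c[1],t=c[2])
cv2.imwrite('pics/w15.png',bot.grab_frame('wrist')[:,:,::-1])
rel(.6133,-.285,.060,14-90)
ch=np.array(chips('pics/w15.png')); print(ch.round(1)); print(onshelf(c,ch,.0145).round(4))
im=cv2.imread('pics/w15.png');cv2.imwrite('pics/c15.png',cv2.resize(im[95:345,235:365],None,fx=5,fy=2.4,interpolation=cv2.INTER_CUBIC))
E
```

```text
clock: 15.63
position: [0.6061, -0.2654, 0.1402]
tool_rot: [-1.57, -0.001, -1.327]
force: [-0.6, -0.2, -0.4]
grip_width: 0.0854
clock 15.68 dx dy dz [20.5 79.1  2.8] yaw -0.001 | worldyaw -76.08 pos [ 0.6057 -0.2658  0.1391] rot [-1.571 -0.    -1.328] F [-0.2  0.5  0.3] w 0.0858
[[313.7 189.7]
 [310.7 236.3]
 [308.3 275.6]]
[[ 0.0989 -0.0016  0.0145]
 [ 0.0621 -0.0016  0.0145]
 [ 0.0248 -0.0017  0.0145]]
```

View pics/c15.png

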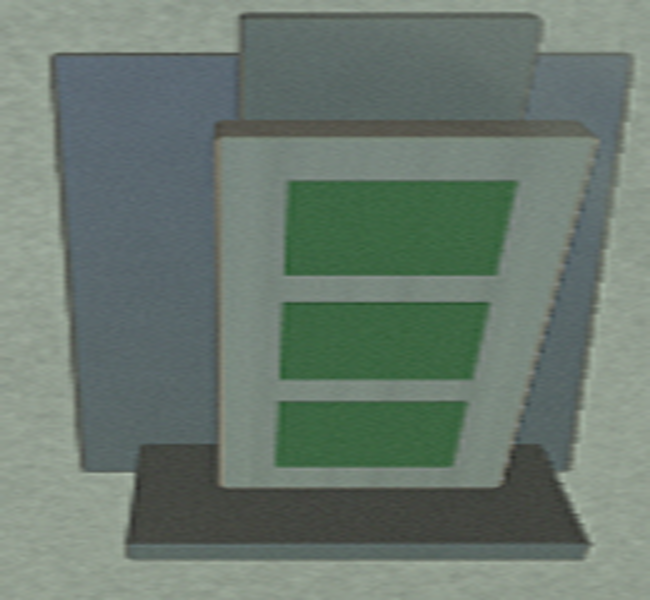

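```bash
python3 -c "
from h import *
rel(.51,.285,.2,11.8-90)"
```

```text
clock 15.68 dx dy dz [-557.6  -61.1   39.6] yaw 0.037 | worldyaw -76.08 pos [ 0.6057 -0.2658  0.1391] rot [-1.571 -0.    -1.328] F [-0.2  0.5  0.3] w 0.0858
```

```bash
python3 -m crank '[{"hand":0,"dx":-20,"dy":-30,"dz":-5,"yaw":0.037},{"hand":0,"dx":-50,"dy":-55,"dz":-10,"yaw":0.037},{"hand":0,"dx":-90,"dy":-61,"dz":-15,"yaw":0.037},{"hand":0,"dx":-130,"dy":-61,"dz":-15,"yaw":0.037},{"hand":0,"dx":-170,"dy":-61,"dz":-10,"yaw":0.037},{"hand":0,"dx":-210,"dy":-61,"dz":-5,"yaw":0.037},{"hand":0,"dx":-250,"dy":-61,"dz":0,"yaw":0.037},{"hand":0,"dx":-290,"dy":-61,"dz":5,"yaw":0.037},{"hand":0,"dx":-330,"dy":-61,"dz":10,"yaw":0.037},{"hand":0,"dx":-370,"dy":-61,"dz":15,"yaw":0.037},{"hand":0,"dx":-410,"dy":-61,"dz":20,"yaw":0.037},{"hand":0,"dx":-450,"dy":-61,"dz":25,"yaw":0.037}]'
python3 -m crank '[{"hand":0,"dx":-40,"dy":0,"dz":5,"yaw":0},{"hand":0,"dx":-80,"dy":0,"dz":10,"yaw":0},{"hand":0,"dx":-105,"dy":0,"dz":14,"yaw":0},{"hand":0,"dx":-107,"dy":0,"dz":14,"yaw":0},{"hand":0,"dx":-107,"dy":0,"dz":14,"yaw":0},{"hand":0,"dx":-107,"dy":0,"dz":14,"yaw":0}]'
python3 - <<'E'
from h import *
c=cam('wrist');np.savez('c16.npz',K=c[0],r=c[1],t=c[2])
cv2.imwrite('pics/w16.png',bot.grab_frame('wrist')[:,:,::-1])
rel(.595,.304,.06,11.8-90)
ch=np.array(chips('pics/w16.png')); print(ch.round(1)); print(ray(c,ch,.0895).round(4))
E
```

```text
clock: 16.68
position: [0.5213, 0.1784, 0.1992]
tool_rot: [-1.572, -0.0, -1.366]
force: [0.6, -0.1, 0.3]
grip_width: 0.0854
clock: 17.18
position: [0.5139, 0.2836, 0.199]
tool_rot: [-1.572, -0.001, -1.366]
force: [0.3, -0.9, -0.7]
grip_width: 0.0852
clock 17.23 dx dy dz [ -4.2 139.2  83.6] yaw -0.002 | worldyaw -78.3 pos [0.5141 0.2832 0.1993] rot [-1.572e+00 -1.000e-03 -1.367e+00] F [-0.6 -0.2  0.1] w 0.0854
[[277.5  81. ]
 [277.6 131. ]]
[[0.614  0.3064 0.0895]
 [0.5779 0.2989 0.0895]]
```

View pics/w16.png

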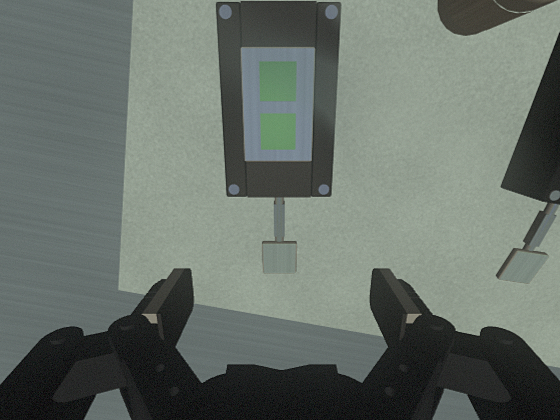

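```bash
python3 -c "
from h import *
rel(.596,.3027,.06,11.7-90)"
```

```text
clock 17.23 dx dy dz [ -2.7 139.2  84.3] yaw -0.0 | worldyaw -78.3 pos [0.5141 0.2832 0.1993] rot [-1.572e+00 -1.000e-03 -1.367e+00] F [-0.6 -0.2  0.1] w 0.0854
```

```bash
python3 -m crank '[{"hand":0,"dx":-3,"dy":20,"dz":35,"yaw":0},{"hand":0,"dx":-3,"dy":40,"dz":70,"yaw":0},{"hand":0,"dx":-3,"dy":65,"dz":84,"yaw":0},{"hand":0,"dx":-3,"dy":100,"dz":84,"yaw":0},{"hand":0,"dx":-3,"dy":125,"dz":84,"yaw":0},{"hand":0,"dx":-3,"dy":139,"dz":84,"yaw":0},{"hand":0,"dx":-3,"dy":139,"dz":84,"yaw":0},{"hand":0,"dx":-3,"dy":139,"dz":84,"yaw":0}]'
python3 - <<'E'
from h import *
cv2.imwrite('pics/w17.png',bot.grab_frame('wrist')[:,:,::-1])
rel(.596,.3027,.06,11.7-90)
E
```

```text
clock: 17.9
position: [0.5957, 0.3041, 0.0614]
tool_rot: [-1.571, -0.0, -1.366]
force: [1.1, 0.3, 0.5]
grip_width: 0.0853
clock 17.95 dx dy dz [ 1.9  2.4 -0.6] yaw 0.001 | worldyaw -78.25 pos [0.5962 0.3047 0.0624] rot [-1.569  0.    -1.366] F [0.1 0.7 0.8] w 0.0858
```

View pics/w17.png

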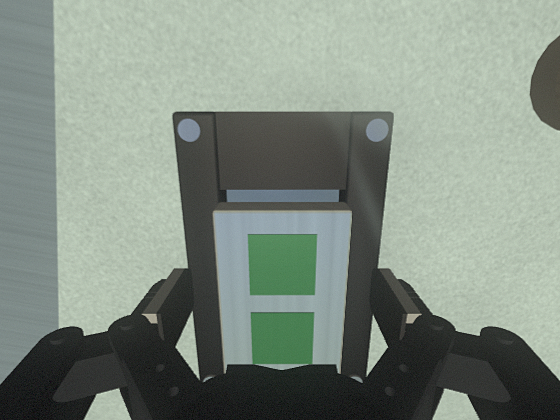

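```bash
python3 -m crank '[{"hand":0.5,"dx":0,"dy":1,"dz":0,"yaw":0},{"hand":0.5,"dx":0,"dy":1,"dz":0,"yaw":0},{"hand":0.5,"dx":0,"dy":1,"dz":0,"yaw":0},{"hand":0.5,"dx":0,"dy":1,"dz":0,"yaw":0},{"hand":0.5,"dx":0,"dy":1,"dz":0,"yaw":0}]' 30
python3 -c "
from h import *
rel(.596,.3027,.06,11.7-90)"
python3 -m crank '[{"hand":0.5,"dx":0,"dy":-20,"dz":0,"yaw":0},{"hand":0.5,"dx":0,"dy":-50,"dz":-3,"yaw":0},{"hand":0.5,"dx":0,"dy":-85,"dz":-10,"yaw":0},{"hand":0.5,"dx":0,"dy":-120,"dz":-20,"yaw":0},{"hand":0.5,"dx":0,"dy":-135,"dz":-30,"yaw":0},{"hand":0.5,"dx":0,"dy":-135,"dz":-30,"yaw":0}]'
python3 - <<'E'
from h import *
cv2.imwrite('pics/w18.png',bot.grab_frame('wrist')[:,:,::-1])
rel(.57,-.16,.2,14-90)
E
```

```text
clock: 18.37
position: [0.5959, 0.3051, 0.0607]
tool_rot: [-1.569, 0.0, -1.365]
force: [2.6, 0.1, 3.3]
grip_width: 0.0554
clock 18.37 dx dy dz [ 2.3  0.7 -0.4] yaw 0.002 | worldyaw -78.21 pos [0.5959 0.3051 0.0607] rot [-1.569  0.    -1.365] F [2.6 0.1 3.3] w 0.0554
clock: 18.87
position: [0.5658, 0.2996, 0.199]
tool_rot: [-1.566, 0.002, -1.364]
force: [0.3, 0.4, -1.3]
grip_width: 0.0552
clock 18.92 dx dy dz [450.2  -3.9 -90.1] yaw -0.038 | worldyaw -78.19 pos [0.566  0.2991 0.1966] rot [-1.568e+00  1.000e-03 -1.365e+00] F [ 0.3  0.7 -2.4] w 0.0548
```

View pics/w18.png

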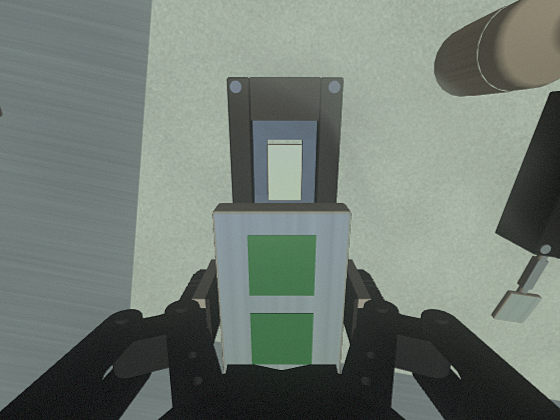

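```bash
python3 -m crank '[{"hand":0.5,"dx":35,"dy":-5,"dz":-10,"yaw":-0.038},{"hand":0.5,"dx":75,"dy":-5,"dz":-20,"yaw":-0.038},{"hand":0.5,"dx":115,"dy":-5,"dz":-30,"yaw":-0.038},{"hand":0.5,"dx":155,"dy":-5,"dz":-40,"yaw":-0.038},{"hand":0.5,"dx":195,"dy":-5,"dz":-50,"yaw":-0.038},{"hand":0.5,"dx":235,"dy":-5,"dz":-60,"yaw":-0.038},{"hand":0.5,"dx":275,"dy":-5,"dz":-70,"yaw":-0.038},{"hand":0.5,"dx":315,"dy":-5,"dz":-78,"yaw":-0.038},{"hand":0.5,"dx":355,"dy":-5,"dz":-86,"yaw":-0.038},{"hand":0.5,"dx":395,"dy":-5,"dz":-90,"yaw":-0.038},{"hand":0.5,"dx":430,"dy":-5,"dz":-92,"yaw":-0.038},{"hand":0.5,"dx":460,"dy":-5,"dz":-92,"yaw":-0.038}]'
python3 -m crank '[{"hand":0.5,"dx":0,"dy":0,"dz":0,"yaw":0}]'
python3 -c "
from h import *
rel(.59,-.289,.135,14-90)"
```

```text
clock: 19.92
position: [0.5691, -0.1738, 0.1983]
tool_rot: [-1.573, 0.0, -1.329]
force: [0.7, 0.1, -0.7]
grip_width: 0.0554
clock: 20.0
position: [0.5693, -0.1776, 0.1979]
tool_rot: [-1.574, -0.001, -1.334]
force: [-1.1, -0.4, -2.1]
grip_width: 0.056
clock 20.0 dx dy dz [113.1  63.1  -5.9] yaw -0.008 | worldyaw -76.45 pos [ 0.5693 -0.1776  0.1979] rot [-1.574e+00 -1.000e-03 -1.334e+00] F [-1.1 -0.4 -2.1] w 0.056
```

```bash
python3 -m crank '[{"hand":0.5,"dx":35,"dy":0,"dz":-2,"yaw":-0.004},{"hand":0.5,"dx":70,"dy":10,"dz":-4,"yaw":-0.008},{"hand":0.5,"dx":100,"dy":30,"dz":-6,"yaw":-0.008},{"hand":0.5,"dx":112,"dy":50,"dz":-6,"yaw":-0.008},{"hand":0.5,"dx":112,"dy":60,"dz":-6,"yaw":-0.008},{"hand":0.5,"dx":112,"dy":60,"dz":-6,"yaw":-0.008},{"hand":0.5,"dx":112,"dy":60,"dz":-6,"yaw":-0.008}]'
python3 - <<'E'
from h import *
c=cam('wrist');np.savez('c19.npz',K=c[0],r=c[1],t=c[2])
cv2.imwrite('pics/w19.png',bot.grab_frame('wrist')[:,:,::-1])
rel(.589,-.2893,.0653,14-90)
E
```

```text
clock: 20.58
position: [0.5909, -0.2793, 0.1388]
tool_rot: [-1.572, 0.002, -1.318]
force: [0.9, -0.7, -1.1]
grip_width: 0.0555
clock 20.63 dx dy dz [ 9.2 74.6 -4.9] yaw 0.009 | worldyaw -75.5 pos [ 0.5914 -0.2793  0.1399] rot [-1.571e+00  1.000e-03 -1.318e+00] F [-0.1 -0.1 -0.8] w 0.0552
```

View pics/w19.png

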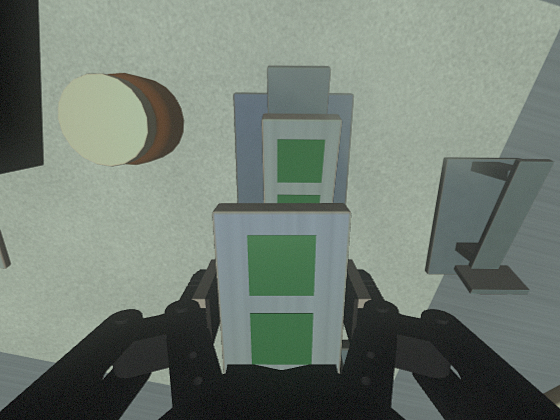

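```bash
python3 - <<'E'
from h import *
c=ld('c19.npz'); th=np.radians(14.5); u=np.array([np.cos(th),np.sin(th)]);v=np.array([-u[1],u[0]])
e=ray(c,[[214,212],[350,212]],.168)[:,:2]-[.5914,-.2793]; print((e@u).round(4),(e@v).round(4))
print(onshelf(c,[[264,119.5],[340,119.5]],.014).round(4), onshelf(c,[[267.5,67],[330,67]],0).round(4))
E
```

```text
[0.0417 0.0416] [ 0.0257 -0.0272]
[[ 0.1237  0.0197  0.014 ]
 [ 0.1241 -0.0234  0.014 ]] [[ 0.1491  0.0178  0.    ]
 [ 0.1494 -0.0172  0.    ]]
```

```bash
python3 -m crank '[{"hand":0.5,"dx":5,"dy":20,"dz":-2,"yaw":0.009},{"hand":0.5,"dx":9,"dy":35,"dz":-4,"yaw":0.009},{"hand":0.5,"dx":9,"dy":45,"dz":-4,"yaw":0.009},{"hand":0.5,"dx":9,"dy":45,"dz":-4,"yaw":0.009},{"hand":0.5,"dx":9,"dy":45,"dz":-4,"yaw":0.009}]' 20
python3 - <<'E'
from h import *
c=cam('wrist');np.savez('c20.npz',K=c[0],r=c[1],t=c[2])
cv2.imwrite('pics/w20.png',bot.grab_frame('wrist')[:,:,::-1])
rel(.590,-.289,.0653,14-90)
s=bot.grab_frame('scene')[:,:,::-1];cv2.imwrite('pics/s20.png',cv2.resize(s[220:340,160:320],None,fx=5,fy=5))
E
```

```text
clock: 21.05
position: [0.5895, -0.2896, 0.0948]
tool_rot: [-1.571, 0.001, -1.327]
force: [-0.0, -0.4, -1.2]
grip_width: 0.0553
clock 21.1 dx dy dz [-0.7 30.1  0.3] yaw -0.001 | worldyaw -76.06 pos [ 0.5899 -0.2898  0.0954] rot [-1.57  -0.    -1.327] F [ 0.1  0.2 -1.8] w 0.0552
```

View pics/w20.png

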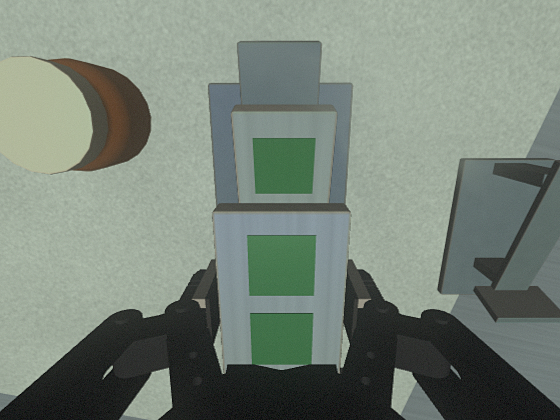

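View pics/s20.png

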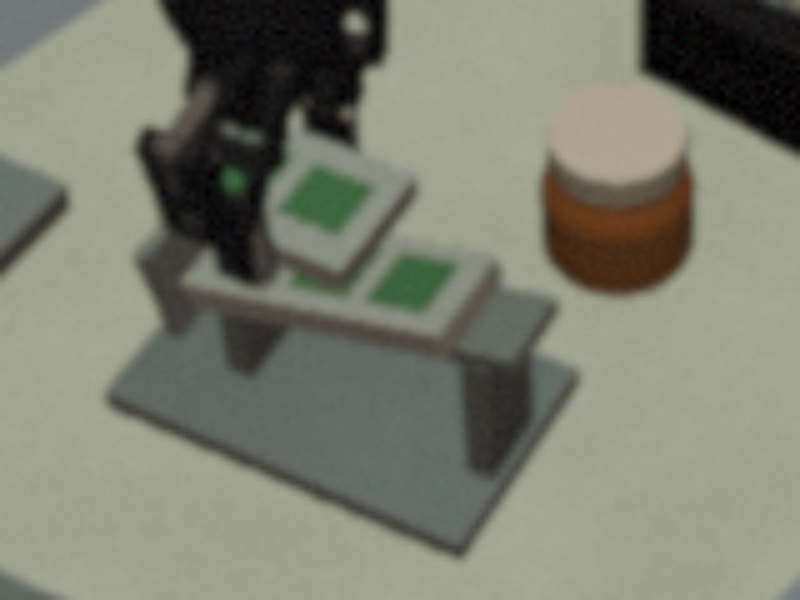

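```bash
python3 -m crank '[{"hand":0.5,"dx":0,"dy":8,"dz":0,"yaw":0},{"hand":0.5,"dx":0,"dy":14,"dz":0,"yaw":0},{"hand":0.5,"dx":0,"dy":17,"dz":0,"yaw":0},{"hand":0.5,"dx":0,"dy":20,"dz":0,"yaw":0},{"hand":0.5,"dx":0,"dy":22,"dz":0,"yaw":0},{"hand":0.5,"dx":0,"dy":24,"dz":0,"yaw":0},{"hand":0.5,"dx":0,"dy":26,"dz":0,"yaw":0},{"hand":0.5,"dx":0,"dy":26,"dz":0,"yaw":0}]'
python3 - <<'E'
from h import *
cv2.imwrite('pics/w21.png',bot.grab_frame('wrist')[:,:,::-1])
rel(.590,-.289,.0653,14-90)
s=bot.grab_frame('scene')[:,:,::-1];cv2.imwrite('pics/s21.png',cv2.resize(s[220:340,160:320],None,fx=5,fy=5))
E
```

```text
clock: 21.82
position: [0.589, -0.2902, 0.0688]
tool_rot: [-1.572, 0.0, -1.328]
force: [-5.7, 1.1, 6.4]
grip_width: 0.0556
clock 21.87 dx dy dz [-0.9  3.6  1.2] yaw -0.002 | worldyaw -76.1 pos [ 0.589  -0.2902  0.0689] rot [-1.572  0.    -1.328] F [-5.7  0.7  5.3] w 0.055
```

View pics/s21.png

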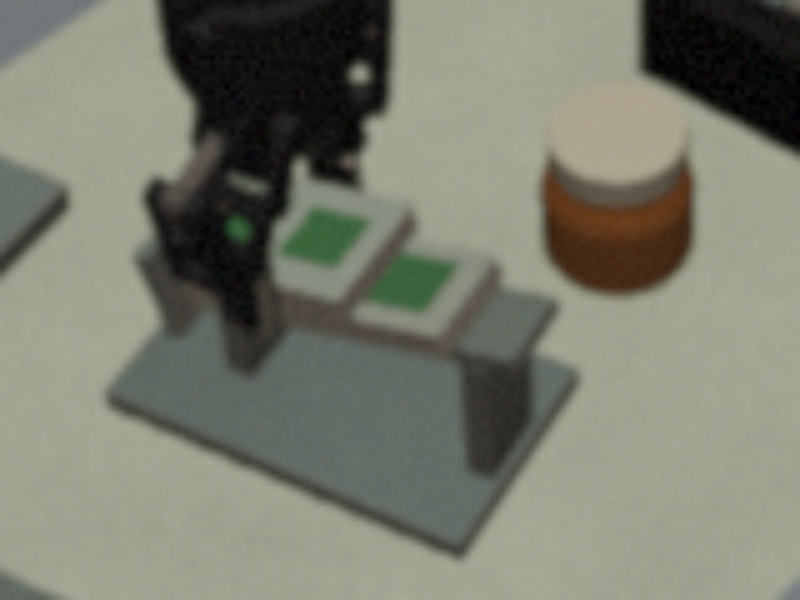

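View pics/w21.png

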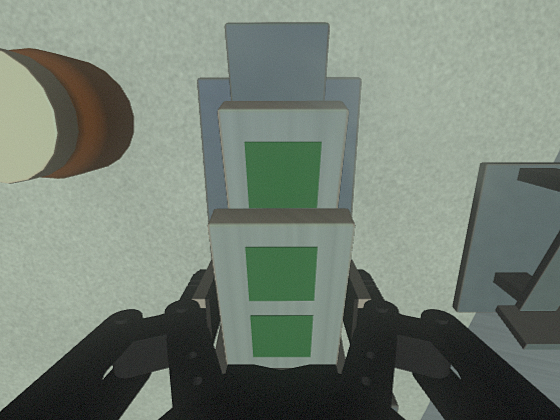

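```bash
python3 -m crank '[{"hand":0.5,"dx":0,"dy":2,"dz":0,"yaw":0},{"hand":0.5,"dx":0,"dy":3,"dz":0,"yaw":0},{"hand":0.5,"dx":0,"dy":4,"dz":0,"yaw":0},{"hand":0.5,"dx":0,"dy":5,"dz":0,"yaw":0},{"hand":0.5,"dx":0,"dy":5,"dz":0,"yaw":0}]'
python3 -c "
from h import *
rel(.590,-.289,.0653,14-90)"
```

```text
clock: 22.33
position: [0.5893, -0.2902, 0.0656]
tool_rot: [-1.571, -0.0, -1.328]
force: [-14.0, 4.8, 29.4]
grip_width: 0.0556
clock 22.33 dx dy dz [-1.   0.3  0.9] yaw -0.002 | worldyaw -76.1 pos [ 0.5893 -0.2902  0.0656] rot [-1.571 -0.    -1.328] F [-14.    4.8  29.4] w 0.0556
```

```bash
python3 -m crank '[{"hand":0.5,"dx":0,"dy":0.5,"dz":-0.5,"yaw":0},{"hand":0.5,"dx":0,"dy":1,"dz":-1,"yaw":0},{"hand":0.5,"dx":0,"dy":1,"dz":-1,"yaw":0}]'
python3 - <<'E'
from h import *
rel(.590,-.289,.0653,14-90)
s=bot.grab_frame('scene')[:,:,::-1];cv2.imwrite('pics/s22.png',cv2.resize(s[220:340,160:320],None,fx=5,fy=5))
E
```

```text
clock: 22.58
position: [0.5894, -0.2902, 0.0655]
tool_rot: [-1.569, -0.001, -1.328]
force: [-12.6, 7.8, 40.0]
grip_width: 0.055
clock 22.58 dx dy dz [-1.   0.2  0.9] yaw -0.002 | worldyaw -76.09 pos [ 0.5894 -0.2902  0.0655] rot [-1.569e+00 -1.000e-03 -1.328e+00] F [-12.6   7.8  40. ] w 0.055
```

View pics/s22.png

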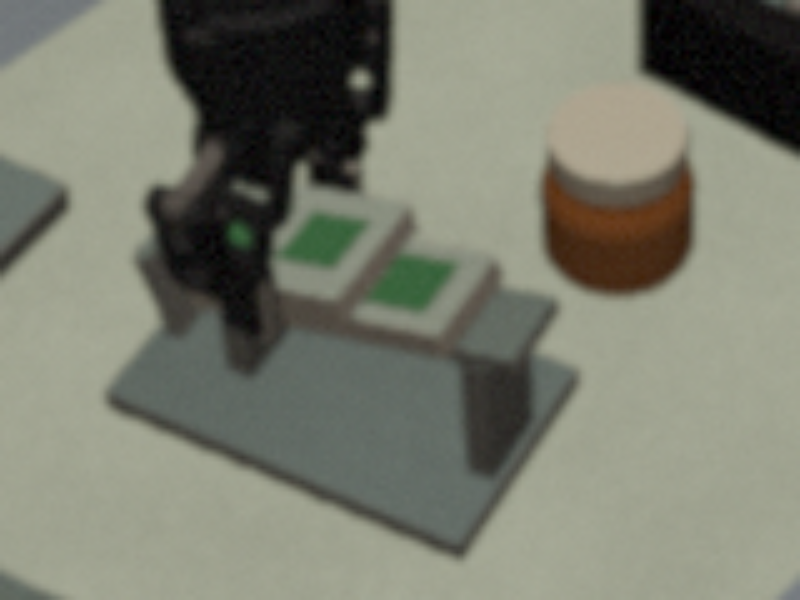

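It no longer sinks at 40 N and looks flat. Ease off, open and back away.

```bash
python3 -m crank '[{"hand":0.5,"dx":0,"dy":-3,"dz":1,"yaw":0},{"hand":0.4,"dx":0,"dy":-3,"dz":1,"yaw":0},{"hand":0.2,"dx":0,"dy":-3,"dz":1,"yaw":0},{"hand":0,"dx":0,"dy":-3,"dz":1,"yaw":0},{"hand":0,"dx":0,"dy":-3,"dz":1,"yaw":0},{"hand":0,"dx":0,"dy":-20,"dz":1,"yaw":0},{"hand":0,"dx":0,"dy":-50,"dz":0,"yaw":0},{"hand":0,"dx":0,"dy":-80,"dz":-15,"yaw":0},{"hand":0,"dx":-30,"dy":-115,"dz":-30,"yaw":0},{"hand":0,"dx":-65,"dy":-140,"dz":-30,"yaw":0},{"hand":0,"dx":-85,"dy":-140,"dz":-30,"yaw":0},{"hand":0,"dx":-85,"dy":-140,"dz":-30,"yaw":0}]'
python3 -m crank '[{"hand":0,"dx":0,"dy":0,"dz":0,"yaw":0},{"hand":0,"dx":0,"dy":0,"dz":0,"yaw":0}]'
python3 - <<'E'
from h import *
c=cam('wrist');np.savez('c23.npz',K=c[0],r=c[1],t=c[2])
im=bot.grab_frame('wrist')[:,:,::-1];cv2.imwrite('pics/w23.png',im)
rel(.590,-.289,.0653,14-90)
s=bot.grab_frame('scene')[:,:,::-1];cv2.imwrite('pics/s23.png',cv2.resize(s[220:340,160:320],None,fx=5,fy=5))
for p in chips('pics/w23.png'): print(p.round(1),'z28',onshelf(c,[p],.0285).round(4),'z14',onshelf(c,[p],.0145).round(4))
E
```

```text
clock: 23.63
position: [0.5392, -0.2105, 0.2053]
tool_rot: [-1.568, -0.0, -1.324]
force: [1.2, 1.9, -0.0]
grip_width: 0.0854
clock: 23.8
position: [0.5389, -0.2156, 0.2027]
tool_rot: [-1.571, -0.0, -1.328]
force: [-0.4, -0.7, -0.3]
grip_width: 0.0857
clock 23.85 dx dy dz [ 83.2 137.   32.2] yaw -0.002 | worldyaw -76.14 pos [ 0.5388 -0.2159  0.2024] rot [-1.572  0.    -1.329] F [-0.4  0.   0.1] w 0.0855
[391.1 103.3] z28 [[0.1024 0.0031 0.0285]] z14 [[ 0.0992 -0.0018  0.0145]]
[387.  155.9] z28 [[ 0.0617 -0.0014  0.0285]] z14 [[ 0.056  -0.0066  0.0145]]
[379.  196.4] z28 [[ 0.0244 -0.0014  0.0285]] z14 [[ 0.0165 -0.0066  0.0145]]
```

View pics/w23.png

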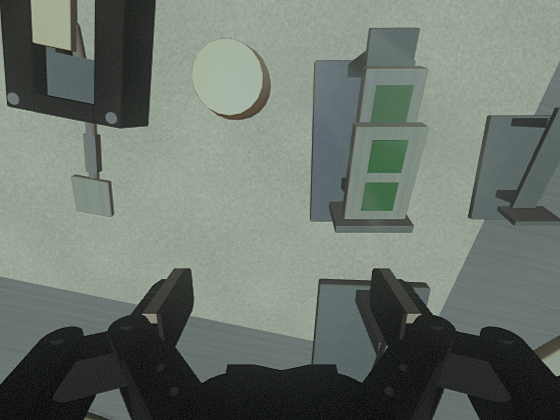

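View pics/s23.png

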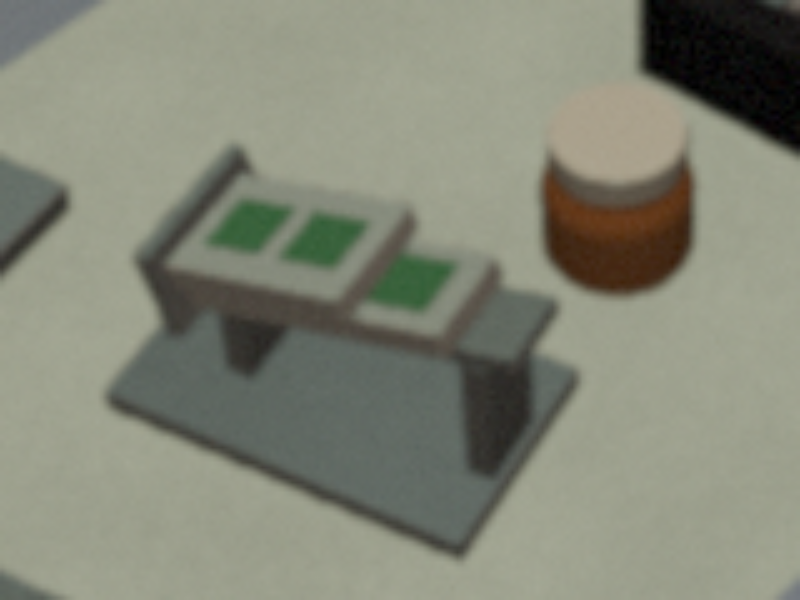

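```bash
python3 - <<'E'
from h import *
t=bot.grab_frame('top')[:,:,::-1];cv2.imwrite('pics/t24.png',t)
print(bot.observe()['clock']); bot.job_done()
E
```

```text
23.95
the job is handed in; nothing more can be done
```

View pics/t24.png

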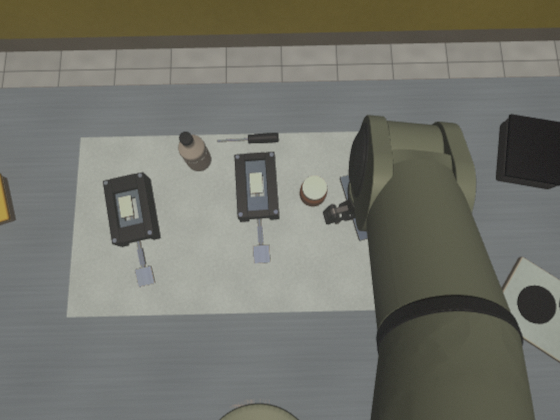

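The job is handed in at 24 s of the 72 s allowed. Both carriers lie flat on the middle-sized shelf, the short one on top of the long one, with their low ends at the backstop. `job_done()` gave no verdict.

- **Pedals:** I pressed both right down to the stop (48 N on the long one, 39 N on the short one, on the fingertips) and gripped each carrier where it stood raised.
- **Laying down:** The tool cannot tilt, so I pressed each carrier onto the slope and let it pivot in the grip until it lay flat.
- **Correction:** The long carrier first lay about 3.5 mm from the backstop, so I gripped it again and slid it down about 3 mm before fetching the short one.

Last wrist-camera check, in the shelf frame:

| Carrier | x measured | x allowed | y measured | y allowed |
|---|---|---|---|---|
| Long | 0.062–0.063 m | 0.0585–0.0675 m | about −0.002 m | ±0.011 m |
| Short | 0.043–0.044 m | 0.0385–0.0475 m | −0.0014 m | ±0.011 m |

The bottle, jar and screwdriver show in the same places in the last top view as in the first. The gripper is open, clear of everything and reads no force.

- **Views that disagreed:** The top and scene cameras put the shelf 6–9 mm apart along the slope. I used the wrist camera instead; its shelf sizes matched those given, with about 1 mm left uncertain in x.
- **Short-carrier pressing force:** While pressing the short carrier, the force was briefly not square to the deck. One more press at 40 N did not move it further, and it looked flat afterwards.

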